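Set up the marking station: click the marker holders into the bench dock and fill them

ROBOT

A 6-joint arm with a two-finger parallel gripper is mounted at the origin on the work surface. World frame = base frame: x ahead of the robot, y to its left, z up, the work surface at z = 0. Lengths are in m, angles in rad, forces in N, time in s.
With the tool pointing down it reaches from about 0.3 to 0.775 m from the base axis. Payload 14.6 kg.
Tool frame: the origin (TCP) lies at the very end of the fingers, on their centre line; the grasp point (between the pads) lies 19 mm behind it; x points along the fingers, y is the direction in which the jaws open and shut, and the axes are right-handed (so a half turn about x gives the same grasp; the last joint's range is limited). The gripper opens to 94 mm and grips with 3 to 60 N. Pads are 16 mm wide; open, the fingers measure 119 mm over their backs; the gripper's body (75 mm by 177 mm) begins 78 mm behind the grasp point.
Start: joints at [1.204, 0.3, 1.521, -0, 1.321, -0.067], TCP at [0.162, 0.525, 0.185] pointing down, gripper open.
Joint ranges: [-3.03, 3.03], [-0.79, 2.21], [0.23, 2.52], [-1.04, 4.18], [0, 3.07], [-2.55, 2.55]. Speed limits (rad/s): [2.22, 2.22, 2.57, 3.14, 3.14, 3.14].

INTERFACE

Orientations are given as [roll, pitch, yaw] about the fixed x, y, z axes, in that order (R = Rz(yaw) Ry(pitch) Rx(roll)).
In Python, from station import ctrl, viewer, hand_in gives the robot as it stands. The module is installed in compiled form; this text tells all that it offers.
- The arm moves only by the tool play_rows, never from a script. Its argument "deltas" is a list that holds one entry, the list of rows, each a list of 7 numbers: the shift along the tool's x, y, z in mm, then the turn, a rotation vector about the tool's x, y, z in rad, then the finger opening in mm, from 0 to 94. In form: [[[dx, dy, dz, ax, ay, az, gripper], ...]]. A call has 1 to 10 rows; each row shifts and turns the commanded pose from where the row before left it, along the tool's axes as they then stand; what a row does not reach is not made up. A row lasts 1/10 s, in which the tool goes at most 50 mm and 8.59 degrees, less where a joint would pass 70% of its speed; a pose out of reach is approached as far as the arm can. A call with a gripper value outside its range is refused whole. The fingers move at their own pace and stop on an object; "grip_force" is the grip in N (left out, the last holds). Time passes only in rows, so rows that do not move let the fingers close. It gives the time, the measured TCP pose, the force and the opening at its end, in the units of the state.
- ctrl.get_obs(): the state, without advancing time (a new reading comes with each control period).
- viewer.camera(name): name is "scene" or "top" or "wrist"; returns a dict with "img" (400x640x3 uint8, red, green, blue), "fx", "fy", "cx", "cy" (pixels), "rvec" (rotation vector, rad) and "tvec" (3), from world to camera coordinates, as OpenCV has them. Camera axes: x right, y down, z forward; pixel columns grow to the right and rows downward; lengths in m; the calibration is good to about 2 mm. A picture is of the moment at which its call begins. There is no depth.
- hand_in(): hands the job in, once; it reports no verdict.
The state is a dict: "time_s": time; "qpos": joint angles; "joint_vel": joint speeds; "tau": joint torques, N m; "ee_pos": TCP position; "eef_rot": TCP orientation; "force": force on the tool from outside, world axes, zero at the start; "moment": the same for the moment, N m; "grip_width": finger opening in m.
Only numpy, scipy, OpenCV 4.12 (cv2) and the standard library are available. Lean on these libraries where they do the work, as an engineer would, in place of code of your own. Each camera call takes 0.05 s, during which the arm holds its last target.

TASK

Slide every marker holder on the bench into a free bay of the aluminium dock, pushing it past the orange spring catch until it is fully home and the catch has clicked back out behind it. Then, with all the holders clicked in, push every marker from the blue rack, cap up, all the way down into a well of a docked holder (any well, one marker per well). Leave the loose copper couplings and the steel pipe section where they stand.

Things in the scene. Friction and masses are not known exactly. Their poses are not given: they have to be found in the camera images.
- bay0 (a point): home point of the left bay (dock's +y side), on the bench top: a holder's origin lies within 1.5 mm of it when fully home. x is the way a holder slides in (away from the robot, within 0.15 rad), y left, z up. The aluminium dock, about 130 deep x 300 mm wide, is fixed; its three parallel channels, 100 mm apart, are open to the bench top. Bay1 and bay2 are the same.
- bay1 (a point): home point of the middle bay, as bay0. Each channel is 53 mm wide between walls 18 mm high, 6 mm thick, that begin 60 mm before the home point (-x), with a flared mouth from 78 to 60 mm before it (7 mm wider each side). Set the holder on the bench 115 mm or more before the home point and slide it in on the bench. A 26 mm high end stop is met 1 mm past home.
- bay2 (a point): home point of the right bay, as bay0. In each bay, within 30 mm of the home point, lips 14.5 to 18.5 mm above the bench reach 4.5 mm in over each edge of the shoe, so a holder cannot be put in from above. The shut catch lets a docked holder back by at most 1.5 mm.
- catch0 (a joint): orange spring catch in the +y wall of bay0: 0 = sprung out into the channel (8 mm), growing to 0.005 to 0.008 as a holder's edge pushes it aside, in m. Its ramp, 17 mm long, ends in a square face 37.5 mm before the home point. Spring 3 N at 0, 300 N/m; sliding a holder past it takes 3 to 9 N. It springs back to 0 (the click) once the holder is home.
- catch1 (a joint): orange spring catch in the +y wall of bay1: 0 = sprung out into the channel (8 mm), growing to 0.005 to 0.008 as a holder's edge pushes it aside, in m. Its ramp, 17 mm long, ends in a square face 37.5 mm before the home point. Spring 3 N at 0, 300 N/m; sliding a holder past it takes 3 to 9 N. It springs back to 0 (the click) once the holder is home.
- catch2 (a joint): orange spring catch in the +y wall of bay2: 0 = sprung out into the channel (8 mm), growing to 0.005 to 0.008 as a holder's edge pushes it aside, in m. Its ramp, 17 mm long, ends in a square face 37.5 mm before the home point. Spring 3 N at 0, 300 N/m; sliding a holder past it takes 3 to 9 N. It springs back to 0 (the click) once the holder is home.
- holder0: marker holder, about 0.2 kg: a slippery black shoe 72 mm long (x) by 50 mm wide (y) by 12 mm high with stepped corners, and on it a grey block 66 mm long (x), 30 mm wide (y), from 12 to 62 mm high, with a yellow band. Origin at the centre of the underside, x along the length, z up. The same either way round, and it may go in any bay. Grip the grey block across its 30 mm width. In some starts only two of the three are present. It may get nudged.
- holder1: marker holder, about 0.2 kg: a slippery black shoe 72 mm long (x) by 50 mm wide (y) by 12 mm high with stepped corners, and on it a grey block 66 mm long (x), 30 mm wide (y), from 12 to 62 mm high, with a yellow band. Origin at the centre of the underside, x along the length, z up. The same either way round, and it may go in any bay. Grip the grey block across its 30 mm width. In some starts only two of the three are present. It may get nudged.
- holder2: marker holder, about 0.2 kg: a slippery black shoe 72 mm long (x) by 50 mm wide (y) by 12 mm high with stepped corners, and on it a grey block 66 mm long (x), 30 mm wide (y), from 12 to 62 mm high, with a yellow band. Origin at the centre of the underside, x along the length, z up. The same either way round, and it may go in any bay. Grip the grey block across its 30 mm width. In some starts only two of the three are present. It may get nudged.
- well0a (a point): floor of a round marker well in holder0, 22 mm above its underside and 18 mm along its x; the well is 14 mm wide, 40 mm deep, with its mouth at the holder's top, 62 mm above the underside
- well0b (a point): floor of a round marker well in holder0, 22 mm above its underside and -18 mm along its x; the well is 14 mm wide, 40 mm deep, with its mouth at the holder's top, 62 mm above the underside
- well1a (a point): floor of a round marker well in holder1, 22 mm above its underside and 18 mm along its x; the well is 14 mm wide, 40 mm deep, with its mouth at the holder's top, 62 mm above the underside
- well1b (a point): floor of a round marker well in holder1, 22 mm above its underside and -18 mm along its x; the well is 14 mm wide, 40 mm deep, with its mouth at the holder's top, 62 mm above the underside
- well2a (a point): floor of a round marker well in holder2, 22 mm above its underside and 18 mm along its x; the well is 14 mm wide, 40 mm deep, with its mouth at the holder's top, 62 mm above the underside
- well2b (a point): floor of a round marker well in holder2, 22 mm above its underside and -18 mm along its x; the well is 14 mm wide, 40 mm deep, with its mouth at the holder's top, 62 mm above the underside
- rack: blue transit rack fixed to the bench, 175 (x) by 46 (y) by 40 mm high; origin at the centre of its underside, row of four 14 mm holes along its x, at -67.5, -22.5, 22.5, 67.5 mm, 30 mm deep (floors 10 mm above the bench). The markers start upright in them.
- marker0: white marker with yellow cap at the top and yellow tapered tip at the bottom, 11 mm thick, 125 mm long, 20 g; origin at the bottom end of its tip, z along it towards the cap. Starts upright in the rack. Three or four are present.
- marker1: white marker with yellow cap at the top and yellow tapered tip at the bottom, 11 mm thick, 125 mm long, 20 g; origin at the bottom end of its tip, z along it towards the cap. Starts upright in the rack. Three or four are present.
- marker2: white marker with yellow cap at the top and yellow tapered tip at the bottom, 11 mm thick, 125 mm long, 20 g; origin at the bottom end of its tip, z along it towards the cap. Starts upright in the rack. Three or four are present.
- marker3: white marker with yellow cap at the top and yellow tapered tip at the bottom, 11 mm thick, 125 mm long, 20 g; origin at the bottom end of its tip, z along it towards the cap. Starts upright in the rack. Three or four are present.
- coupling0: copper pipe coupling, 40 mm wide, 45 mm high; leave it
- coupling1: copper pipe coupling, 34 mm wide, 38 mm high; leave it
- coupling2: copper pipe coupling, 40 mm wide, 45 mm high; leave it
- pipe_section: upright steel pipe section, 54 mm wide, 60 mm high; leave it
There are look-alikes about, which are no part of the job. What is shaped like the holder0 but purple is not meant.

How it is judged:
By the outcome, as a careful person would: the job done as asked, in the order asked, and still so for the second after the job is handed in, with the robot touching nothing.
Of holder0, holder1, holder2 only 2 to 3 are there at a start; the rules pass over those that are not, and their reading is None.
Of marker0, marker1, marker2, marker3 only 3 to 4 are there at a start; the rules pass over those that are not, and their reading is None.
At some moment in a run one of holder0, holder1, holder2 may be knocked a few centimetres aside while the robot is not near it.
It also fails if it takes over 208 s, if anything falls off the work surface, if the arm or the gripper's body presses on something with over 40 N, if the wrist force passes 120 N, or if a joint passes its speed limit or range.

## Working session

There is one attempt and no reset: what is moved stays moved. The work goes in short steps, Python scripts to look and compute and a tool call to move; the robot and the scene stay as the last step left them, time stands still between calls to the robot, and variables do not carry over. Pictures are saved under pics/ and viewed, and the job is handed in when it is done.

Besides the shell and the picture viewer there is one more tool, called after ">>>" by a JSON object that holds its "api" and its "payload". play_rows: Moves the arm, as the interface text tells. Its arguments: {"type":"object","properties":{"deltas":{"type":"array","items":{"type":"array","items":{"type":"array","items":{"type":"number"}}}},"grip_force":{"type":"number"}},"required":["deltas"]}

```bash
mkdir -p pics; cat > h.py <<'E'
import numpy as np, cv2
from station import ctrl, viewer, hand_in
def cam(n):
    c=viewer.camera(n); R,_=cv2.Rodrigues(np.array(c['rvec'],float)); c['R']=R; c['t']=np.array(c['tvec'],float).reshape(3); c['C']=-R.T@c['t']; return c
def save(c,f): cv2.imwrite('pics/'+f,cv2.cvtColor(c['img'],cv2.COLOR_RGB2BGR))
def ray(c,u,v,z):
    d=c['R'].T@np.array([(u-c['cx'])/c['fx'],(v-c['cy'])/c['fy'],1.]); s=(z-c['C'][2])/d[2]; return c['C']+s*d
def proj(c,p):
    q=c['R']@np.array(p,float)+c['t']; return np.array([c['fx']*q[0]/q[2]+c['cx'],c['fy']*q[1]/q[2]+c['cy']])
E
python3 - <<'E'
from h import *
print(ctrl.get_obs())
for n in ['scene','top','wrist']:
    c=cam(n); save(c,n+'0.png'); print(n,c['fx'],c['fy'],c['cx'],c['cy'],c['C'],c['R'])
E
```

```text
{'time_s': 0.0, 'qpos': array([ 1.20438866e+00,  3.00437820e-01,  1.52158292e+00,  1.24388620e-05,
        1.32073626e+00, -6.66059954e-02]), 'joint_vel': array([-5.98731516e-04, -7.20128139e-04, -4.20957891e-04, -1.18844077e-03,
       -8.93134751e-05, -2.41232365e-04]), 'tau': array([-8.47620668e-04, -5.31812525e+01, -3.52739668e+01,  7.07448763e-02,
        2.43707048e-02, -1.53810365e-04]), 'ee_pos': array([0.16232806, 0.52518912, 0.18470383]), 'eef_rot': array([-1.64774973,  1.56963192, -1.94755449]), 'force': array([-1.78668446, -0.35358535, -0.34435589]), 'moment': array([-0.00076741,  0.00079068,  0.01148278]), 'grip_width': 0.09370509868749294}
scene 490.597399296802 490.597399296802 319.6116800125473 204.6807709406361 [ 1.1941614  -0.01892562  1.11172569] [[-0.07813676  0.99685223  0.01342715]
 [ 0.85498775  0.07393154 -0.5133518 ]
 [-0.51272857 -0.02863159 -0.85807321]]
top 361.8350560366178 361.8350560366178 319.0833170391347 196.21845146705095 [ 0.3947049  -0.04088758  0.96443811] [[ 0.01056025 -0.99991129 -0.00811708]
 [-0.98900698 -0.00924706 -0.14757944]
 [ 0.14749129  0.00958632 -0.9890169 ]]
wrist 323.0450132164423 323.0450132164423 315.02423641024757 196.29649657190666 [0.08585875 0.55060585 0.38427306] [[ 0.29513891  0.95545191 -0.00216263]
 [ 0.91763872 -0.28282648  0.27919234]
 [ 0.2661432  -0.08438504 -0.96023276]]
```

View pics/scene0.png

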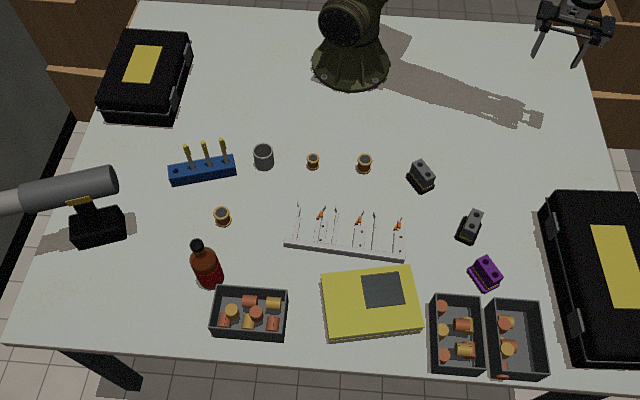

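View pics/top0.png

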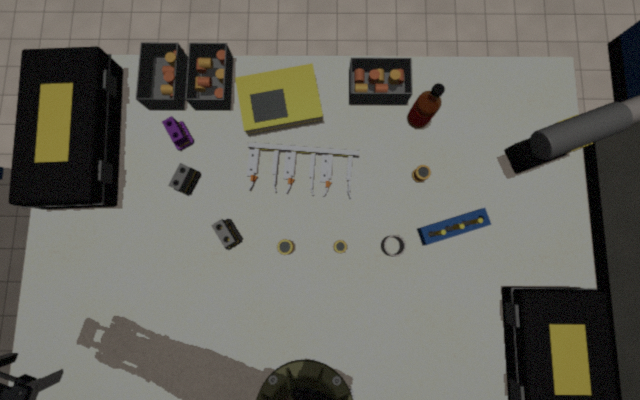

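View pics/wrist0.png

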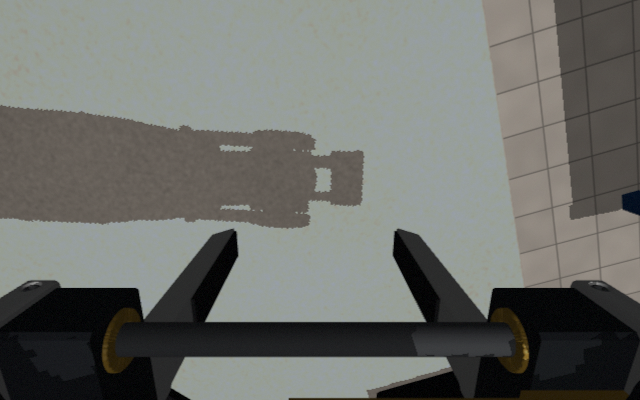

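The top view shows two grey holders at (185,179) and (227,233), a purple look-alike at (178,133), the dock at (250–358,145–195), and the rack at (455,226) with three markers. Next I'll zoom in on these.

```bash
python3 - <<'E'
import cv2
a=cv2.imread('pics/top0.png'); b=cv2.imread('pics/scene0.png')
cv2.imwrite('pics/t1.png',cv2.resize(a[130:210,230:380],None,fx=5,fy=5,interpolation=cv2.INTER_CUBIC))
cv2.imwrite('pics/s1.png',cv2.resize(b[190:270,275:415],None,fx=5,fy=5,interpolation=cv2.INTER_CUBIC))
cv2.imwrite('pics/t2.png',cv2.resize(a[150:260,160:260],None,fx=5,fy=5,interpolation=cv2.INTER_CUBIC))
cv2.imwrite('pics/t3.png',cv2.resize(a[150:260,380:500],None,fx=5,fy=5,interpolation=cv2.INTER_CUBIC))
E
```

```text
(no output)
```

View pics/t1.png

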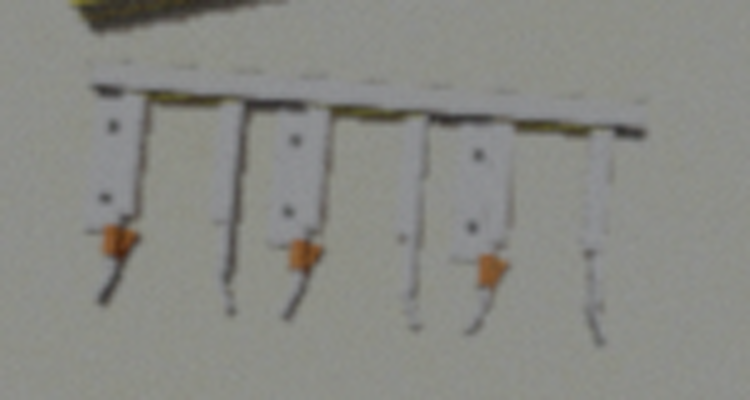

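View pics/s1.png

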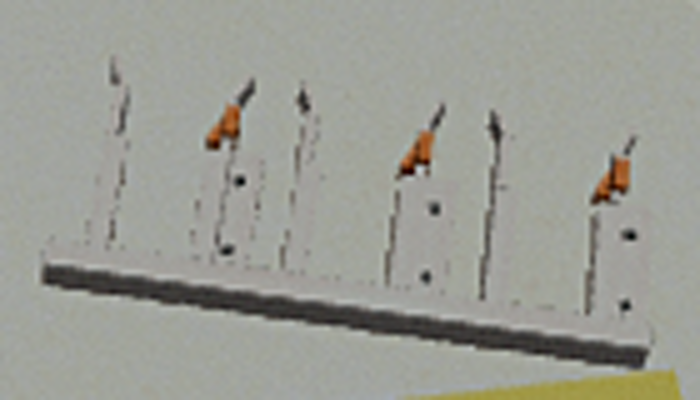

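View pics/t2.png

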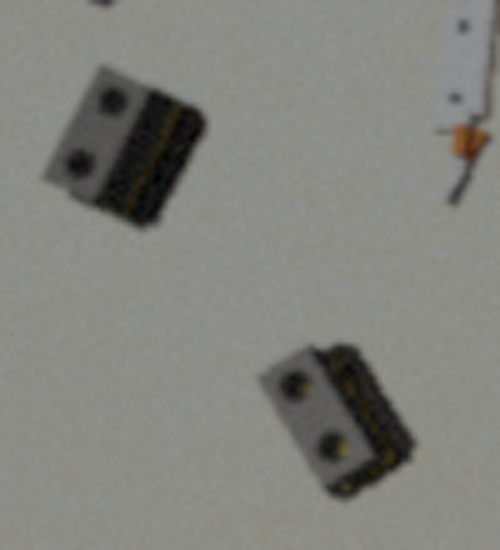

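View pics/t3.png

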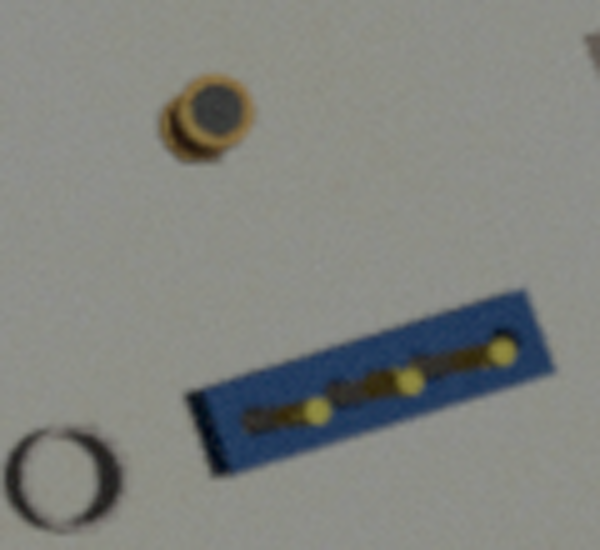

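The dock bays open towards the robot, with catch walls at x≈253, 289 and 326 px. One rack slot (the far left) is empty. I'll work out coarse positions now, then take wrist close-ups.

```bash
cat >> h.py <<'E'
from scipy.spatial.transform import Rotation as Ro
def pose():
    o=ctrl.get_obs(); return np.array(o['ee_pos']),Ro.from_euler('xyz',o['eef_rot']).as_matrix(),o
def Rdown(a): 
    x=np.array([0,0,-1.]);y=np.array([np.cos(a),np.sin(a),0]);return np.stack([x,y,np.cross(x,y)],1)
def yaw(R): return np.arctan2(R[1,1],R[0,1])
def go(p,a=None):
    q,R,o=pose(); 
    if a is None: a=yaw(R)
    # nearest of a, a+pi
    T=Rdown(a); rv=Ro.from_matrix(R.T@T).as_rotvec(); d=R.T@(np.array(p)-q)*1000
    d2=T.T@(np.array(p)-q)*1000
    print('t',o['time_s'],'at',q.round(4),'yaw',round(yaw(R),3),'q6',o['qpos'][5].round(2),'F',np.round(o['force'],1),'w',o['grip_width'])
    print(' before-turn shift mm',d.round(1),' after-turn shift',d2.round(1),' rotvec',rv.round(4))
E
python3 - <<'E'
from h import *
c=cam('top')
T={}
# dock pts from crop t1 /5 + (230,130)
def P(x,y,o,z,s=5): return ray(c,x/s+o[0],y/s+o[1],z).round(4)
o=(230,130)
print('endbar front L/R z26',P(95,88,o,.026),P(645,130,o,.026))
print('catches',[P(x,y,o,.018) for x,y in ((120,243),(305,255),(492,270))])
print('rwall tips',[P(x,y,o,.018) for x,y in ((230,310),(415,325),(600,342))])
o=(160,150)
print('H1 wells',[P(x,y,o,.062) for x,y in ((113,100),(80,162))]); print('H2 wells',[P(x,y,o,.062) for x,y in ((295,385),(333,447))])
o=(380,150)
print('rack corners z40',[P(x,y,o,.04) for x,y in ((190,392),(525,290),(556,370),(222,476))])
print('caps',[P(x,y,o,.135) for x,y in ((317,411),(409,381),(503,351))])
go([.4,.0,.25])
E
```

```text
endbar front L/R z26 [0.6646 0.1574 0.026 ] [ 0.644 -0.137  0.026]
catches [array([0.5817, 0.1424, 0.018 ]), array([0.5761, 0.0435, 0.018 ]), array([ 0.5689, -0.0561,  0.018 ])]
rwall tips [array([0.5461, 0.0827, 0.018 ]), array([ 0.539 , -0.0156,  0.018 ]), array([ 0.5308, -0.1134,  0.018 ])]
H1 wells [array([0.5938, 0.3176, 0.062 ]), array([0.5614, 0.3323, 0.062 ])]
H2 wells [array([0.4493, 0.2168, 0.062 ]), array([0.4187, 0.1963, 0.062 ])]
rack corners z40 [array([ 0.4522, -0.2844,  0.04  ]), array([ 0.506 , -0.4572,  0.04  ]), array([ 0.4652, -0.4706,  0.04  ]), array([ 0.41  , -0.2993,  0.04  ])]
caps [array([ 0.4382, -0.3169,  0.135 ]), array([ 0.4523, -0.3593,  0.135 ]), array([ 0.4664, -0.4028,  0.135 ])]
t 0.2 at [0.1624 0.5253 0.1849] yaw 1.271 q6 -0.07 F [ 0.8 -0.2 -0.2] w 0.09375958690403288
 before-turn shift mm [ -64.8 -431.7  382.2]  after-turn shift [ -65.1 -431.7  382.2]  rotvec [-0.     -0.      0.0006]
```

```bash
python3 - <<'E'
from h import *
go([.5,.01,.13],1.5)
E
```

```text
t 0.2 at [0.1624 0.5253 0.1849] yaw 1.271 q6 -0.07 F [ 0.8 -0.2 -0.2] w 0.09375958690403288
 before-turn shift mm [  55.2 -392.6  474.8]  after-turn shift [  54.9 -490.1  373.2]  rotvec [-2.29e-01 -1.00e-04  6.00e-04]
```

>>> {"api": "play_rows", "payload": {"deltas": [[[3,-24.5,29.5,0,0,0,94],[3,-24.5,29.5,0,0,0,94],[3,-24.5,29.5,0,0,0,94],[3,-24.5,29.5,0,0,0,94],[3,-24.5,29.5,0,0,0,94],[3,-24.5,29.5,0,0,0,94],[3,-24.5,29.5,0,0,0,94],[3,-24.5,29.5,0,0,0,94],[3,-24.5,29.5,0,0,0,94],[3,-24.5,29.5,0,0,0,94]]]}}

```text
time_s: 1.2
ee_pos: [0.3725, 0.2028, 0.1552]
eef_rot: [0.699, 1.571, 0.399]
force: [0.6, 0.4, -0.2]
grip_width: 0.094
```

>>> {"api": "play_rows", "payload": {"deltas": [[[3,-24.5,29.5,0,0,0,94],[3,-24.5,29.5,0,0,0,94],[3,-24.5,29.5,0,0,0,94],[3,-24.5,29.5,0,0,0,94],[3,-24.5,29.5,0,0,0,94],[3,-24.5,29.5,0,0,0,94],[0,0,0,-0.115,0,0,94],[0,0,0,-0.115,0,0,94],[0,0,0,0,0,0,94],[0,0,0,0,0,0,94]]]}}

```text
time_s: 2.2
ee_pos: [0.4975, 0.0117, 0.1372]
eef_rot: [2.91, 1.571, 2.837]
force: [0.1, -0.2, -1.0]
grip_width: 0.0943
```

```bash
python3 - <<'E'
from h import *
go([.5,.01,.13],1.5)
c=cam('wrist'); save(c,'w1.png')
E
```

```text
t 2.2 at [0.4975 0.0117 0.1372] yaw 1.498 q6 -1.55 F [ 0.1 -0.2 -1. ] w 0.09427606156763053
 before-turn shift mm [ 7.2 -1.5  2.6]  after-turn shift [ 7.2 -1.5  2.6]  rotvec [-0.0022 -0.0001 -0.    ]
```

View pics/w1.png

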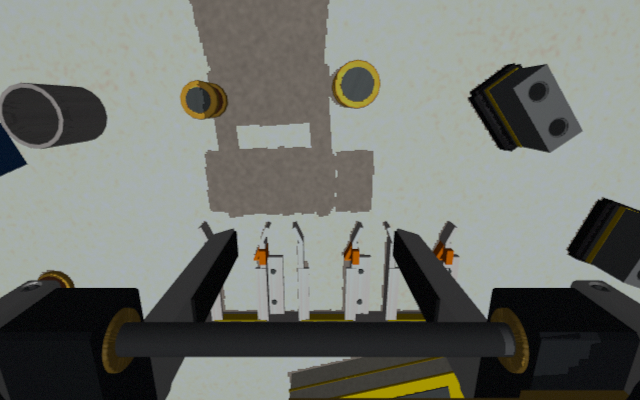

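The wrist camera looks back towards the robot, with world +x pointing down in the image. The dock is at rows 220–320, hidden by the fingers, so I'll move 120 mm further forward.

>>> {"api": "play_rows", "payload": {"deltas": [[[2,0,30,0,0,0,94],[0,0,30,0,0,0,94],[0,0,30,0,0,0,94],[0,0,30,0,0,0,94],[0,0,0,0,0,0,94],[0,0,0,0,0,0,94]]]}}

```text
time_s: 2.85
ee_pos: [0.617, 0.0034, 0.1346]
eef_rot: [-3.118, 1.57, 3.094]
force: [0.3, 1.2, -0.4]
grip_width: 0.0941
```

```bash
python3 - <<'E'
from h import *
go([.5,.01,.13],1.5)
c=cam('wrist'); save(c,'w2.png')
a=cv2.imread('pics/w2.png'); cv2.imwrite('pics/w2c.png',cv2.resize(a[20:220,160:480],None,fx=2.5,fy=2.5,interpolation=cv2.INTER_CUBIC))
E
```

```text
t 2.85 at [0.617  0.0034 0.1346] yaw 1.5 q6 -1.55 F [ 0.3  1.2 -0.4] w 0.09414780227372133
 before-turn shift mm [   4.8   -1.7 -117.2]  after-turn shift [   4.6   -1.7 -117.2]  rotvec [-0.0003 -0.001   0.    ]
```

View pics/w2c.png

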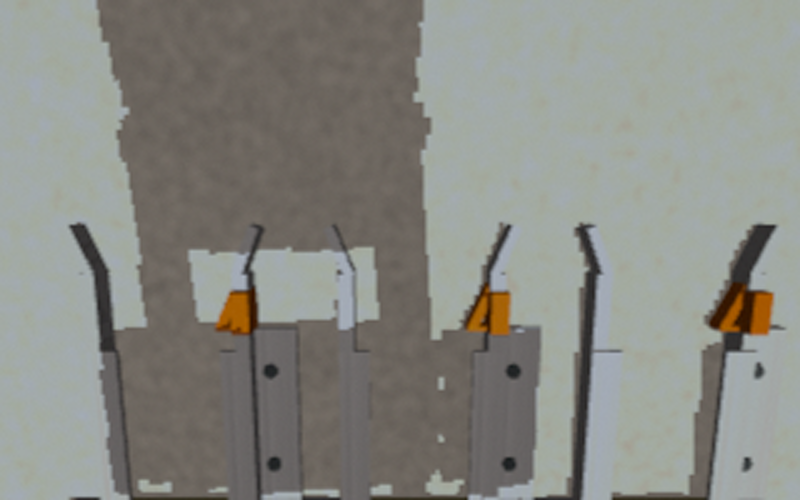

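```bash
python3 - <<'E'
import cv2
a=cv2.imread('pics/w2.png')
cv2.imwrite('pics/w2d.png',cv2.resize(a[105:225,180:340],None,fx=5,fy=5,interpolation=cv2.INTER_NEAREST))
cv2.imwrite('pics/w2e.png',cv2.resize(a[105:225,325:485],None,fx=5,fy=5,interpolation=cv2.INTER_NEAREST))
E
```

```text
(no output)
```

View pics/w2d.png

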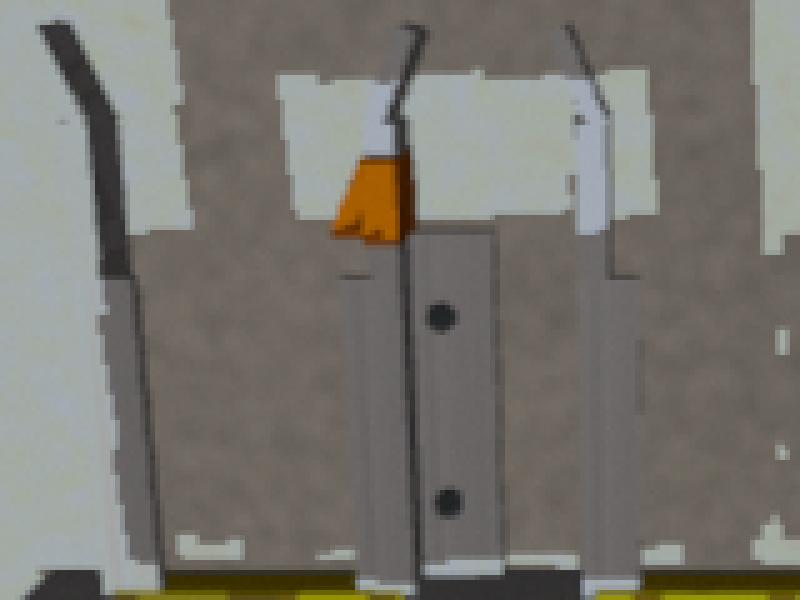

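View pics/w2e.png

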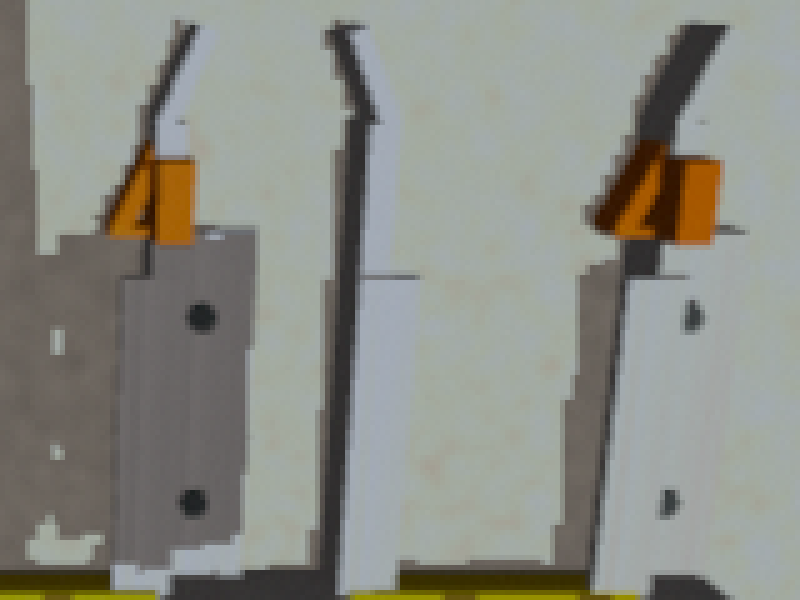

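```bash
python3 - <<'E'
from h import *
c=cam('wrist')
D=lambda x,y:ray(c,180+x/5,105+y/5,.0185)[:2]
E=lambda x,y:ray(c,325+x/5,105+y/5,.0185)[:2]
b={0:[(E(418,276),E(400,575)),(E(627,276),E(592,580))],1:[(D(640,276),D(640,570)),(E(120,276),E(111,565))],2:[(D(137,276),D(162,575)),(D(340,276),D(358,575))]}
for k,v in b.items():
    for l in v: d=l[1]-l[0]; print(k,l[0].round(4),'dir',np.arctan2(d[1],d[0]).round(4),np.hypot(*d).round(4))
    print('  gap',np.hypot(*(v[1][0]-v[0][0])).round(4),'mid',((v[1][0]+v[0][0])/2).round(4))
m=[(b[k][0][0]+b[k][1][0])/2 for k in range(3)]
d=m[0]-m[2]; psi=np.arctan2(-d[0],d[1]); print('psi',psi,'span',np.hypot(*d))
x=np.array([np.cos(psi),np.sin(psi)])
for k in range(3): print('home',k,m[k]+.03*x)
E
```

```text
0 [0.5977 0.0982] dir -0.0497 0.0628
0 [0.6006 0.1393] dir -0.0681 0.0638
  gap 0.0412 mid [0.5991 0.1187]
1 [ 0.5907 -0.0008] dir -0.0766 0.0617
1 [0.5936 0.0395] dir -0.0722 0.0605
  gap 0.0405 mid [0.5921 0.0193]
2 [ 0.5837 -0.0999] dir -0.0804 0.0628
2 [ 0.5866 -0.0599] dir -0.0686 0.0628
  gap 0.0401 mid [ 0.5852 -0.0799]
psi -0.07033158891054252 span 0.19909707404126492
home 0 [0.62907147 0.11659386]
home 1 [0.62207198 0.01723685]
home 2 [ 0.61508019 -0.082011  ]
```

```bash
python3 - <<'E'
from h import *
go([.434,.207,.2],2.16)
E
```

```text
t 2.95 at [0.6166 0.0034 0.1353] yaw 1.5 q6 -1.55 F [0.1 0.  0.5] w 0.09408094862149903
 before-turn shift mm [ -64.6  190.2 -196.5]  after-turn shift [-64.7 270.7 -38.7]  rotvec [-6.596e-01 -3.000e-04 -1.000e-04]
```

>>> {"api": "play_rows", "payload": {"deltas": [[[-8,24,-24.5,0,0,0,94],[-8,24,-24.5,0,0,0,94],[-8,24,-24.5,0,0,0,94],[-8,24,-24.5,0,0,0,94],[-8,24,-24.5,0,0,0,94],[-8,24,-24.5,0,0,0,94],[-8,24,-24.5,0,0,0,94],[-8,22,-25,0,0,0,94],[0,0,0,-0.13,0,0,94],[0,0,0,-0.13,0,0,94]]]}}

```text
time_s: 3.95
ee_pos: [0.4334, 0.207, 0.2]
eef_rot: [0.172, 1.569, 0.368]
force: [-0.4, 0.1, 0.7]
grip_width: 0.0938
```

>>> {"api": "play_rows", "payload": {"deltas": [[[0,0,0,-0.13,0,0,94],[0,0,0,-0.13,0,0,94],[0,0,0,-0.14,0,0,94],[0,0,0,0,0,0,94],[0,0,0,0,0,0,94]]]}}

```text
time_s: 4.45
ee_pos: [0.4342, 0.2063, 0.1995]
eef_rot: [-0.2, 1.57, 0.386]
force: [0.0, -0.2, -0.3]
grip_width: 0.0943
```

```bash
python3 - <<'E'
from h import *
go([.434,.207,.2],2.16)
c=cam('wrist'); save(c,'w3.png')
E
```

```text
t 4.45 at [0.4342 0.2063 0.1995] yaw 2.157 q6 -1.79 F [ 0.  -0.2 -0.3] w 0.09431611900211538
 before-turn shift mm [-0.5  0.6  0.2]  after-turn shift [-0.5  0.6  0.2]  rotvec [-0.0034  0.0005  0.0001]
```

View pics/w3.png

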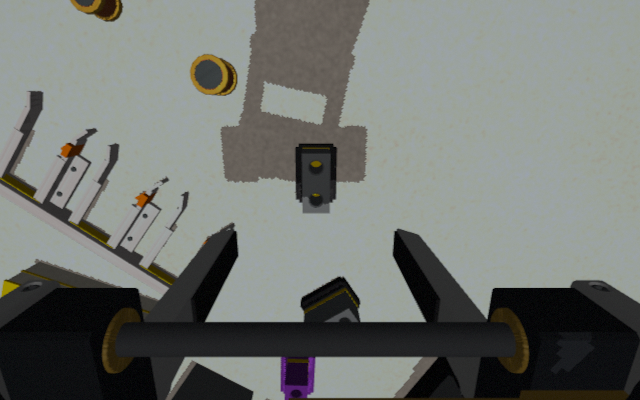

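The holder is at (316,180) in the wrist view, centred between the fingers and square to them. Its wells are at (316,167) and (316,200).

```bash
cat >> h.py <<'E'
def wells(c,roi,lo=None):
    x0,y0,x1,y1=roi; g=cv2.cvtColor(c['img'],cv2.COLOR_RGB2GRAY)[y0:y1,x0:x1]
    return g
E
python3 - <<'E'
from h import *
c=cam('wrist'); a=cv2.cvtColor(c['img'],cv2.COLOR_RGB2BGR)
cv2.imwrite('pics/w3c.png',cv2.resize(a[140:220,285:345],None,fx=7,fy=7,interpolation=cv2.INTER_NEAREST))
for p in ((316,167),(316,199.5)): print(ray(c,*p,.062))
E
```

```text
[0.42175497 0.19916437 0.062     ]
[0.4516489  0.21905496 0.062     ]
```

View pics/w3c.png

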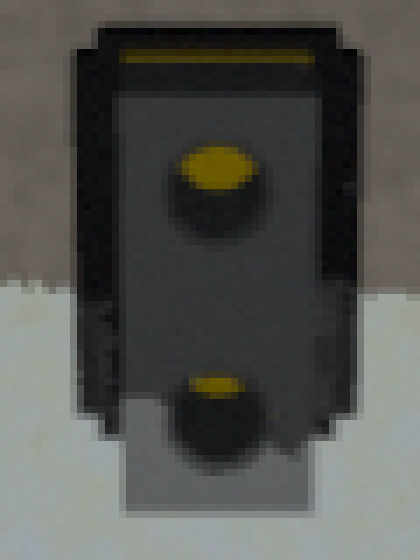

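>>> {"api": "play_rows", "payload": {"deltas": [[[30,0,4,0,0,0,94],[30,0,0,0,0,0,94],[30,0,0,0,0,0,94],[30,1,0,0,0,0,94],[30,0,0,0,0,0,94],[20,0,0,0,0,0,94],[0,0,0,0,0,0,94]]]}}

```text
time_s: 5.25
ee_pos: [0.4359, 0.2089, 0.0271]
eef_rot: [2.929, 1.566, -2.766]
force: [-0.5, -0.0, 0.8]
grip_width: 0.094
```

>>> {"api": "play_rows", "payload": {"deltas": [[[0,0,0,0,0,0,28],[0,0,0,0,0,0,26],[0,0,0,0,0,0,26],[0,0,0,0,0,0,26],[0,0,0,0,0,0,26],[0,0,0,0,0,0,26],[0,0,0,0,0,0,26],[0,0,0,0,0,0,26]]], "grip_force": 25}}

```text
time_s: 6.05
ee_pos: [0.4373, 0.2095, 0.0293]
eef_rot: [-0.505, 1.571, 0.085]
force: [-0.1, -0.4, 0.6]
grip_width: 0.0332
```

```bash
python3 - <<'E'
from h import *
psi=-.0703; x=np.array([np.cos(psi),np.sin(psi)]); H=[np.array(v) for v in ((.6291,.1166),(.6221,.0172),(.6151,-.0820))]
for k in (0,1): print(H[k]-.125*x)
p=H[1]-.135*x
go([*p,.033],np.pi/2+psi)
c=cam('scene'); save(c,'s2.png')
E
```

```text
[0.50440875 0.12538026]
[0.49740875 0.02598026]
t 6.05 at [0.4373 0.2095 0.0293] yaw 2.161 q6 -1.79 F [-0.1 -0.4  0.6] w 0.033236926710735304
 before-turn shift mm [  -3.7 -179.8  -60.1]  after-turn shift [  -3.7 -178.8   62.8]  rotvec [0.6605 0.     0.    ]
```

>>> {"api": "play_rows", "payload": {"deltas": [[[0,0,0,0,0,0,26],[0,0,0,0,0,0,26],[-15,0,0,0,0,0,26],[-10,-20,-5,0,0,0,26],[0,-32,-11,0,0,0,26],[0,-32,-11,0,0,0,26],[0,-32,-11,0,0,0,26],[0,-32,-11,0,0,0,26],[0,-32,-11,0,0,0,26],[0,0,0,0,0,0,26]]]}}

```text
time_s: 7.1
ee_pos: [0.4881, 0.0236, 0.0541]
eef_rot: [-2.414, 1.57, -1.827]
force: [-0.0, 0.5, -1.5]
grip_width: 0.0295
```

>>> {"api": "play_rows", "payload": {"deltas": [[[0,0,0,0.13,0,0,26],[0,0,0,0.13,0,0,26],[0,0,0,0.13,0,0,26],[0,0,0,0.13,0,0,26],[0,0,0,0.14,0,0,26],[0,0,0,0,0,0,26],[0,0,0,0,0,0,26]]]}}

```text
time_s: 7.8
ee_pos: [0.4874, 0.0269, 0.0541]
eef_rot: [-3.134, 1.57, 3.084]
force: [0.4, -0.1, -2.4]
grip_width: 0.0296
```

```bash
python3 - <<'E'
from h import *
go([.4874,.0267,.0295],np.pi/2-.0703)
c=cam('wrist'); save(c,'w4.png')
c=cam('top'); save(c,'t4.png')
a=cv2.imread('pics/w4.png'); b=cv2.imread('pics/t4.png')
a=np.hstack([cv2.resize(a[60:260,200:440],None,fx=2,fy=2),cv2.resize(b[120:260,150:380],None,fx=2,fy=2)[:280].copy() if 0 else cv2.resize(b[120:260,200:340],(400,400))])
cv2.imwrite('pics/m4.png',a[:,:800])
E
```

```text
t 7.8 at [0.4874 0.0269 0.0541] yaw 1.506 q6 -1.53 F [ 0.4 -0.1 -2.4] w 0.029605430443719213
 before-turn shift mm [24.6 -0.2 -0. ]  after-turn shift [24.6 -0.2 -0. ]  rotvec [ 0.005  -0.0004  0.    ]
```

View pics/w4.png

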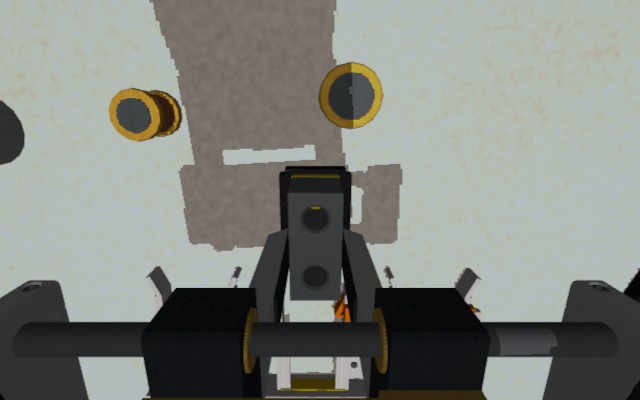

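View pics/t4.png

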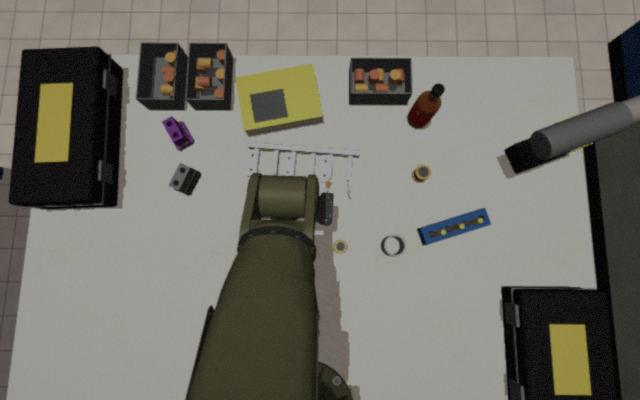

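The holder is gripped square and the wells sit at (315,217) and (315,275). I'll check the holder centre against the TCP while it is held.

```bash
python3 - <<'E'
from h import *
c=cam('wrist'); p,R,o=pose()
a=ray(c,315.3,217.5,.0868);b=ray(c,315.3,276,.0868);print(p,a,b,(a+b)/2-p, np.hypot(*(b-a)[:2]))
a=cv2.imread('pics/w4.png');cv2.imwrite('pics/w4c.png',cv2.resize(a[160:320,240:390],None,fx=4,fy=4,interpolation=cv2.INTER_NEAREST))
E
```

```text
[0.48755435 0.02667741 0.05417237] [0.4679958  0.02923252 0.0868    ] [0.50390404 0.02686243 0.0868    ] [-0.00160443  0.00137006  0.03262763] 0.035986377586162965
```

View pics/w4c.png

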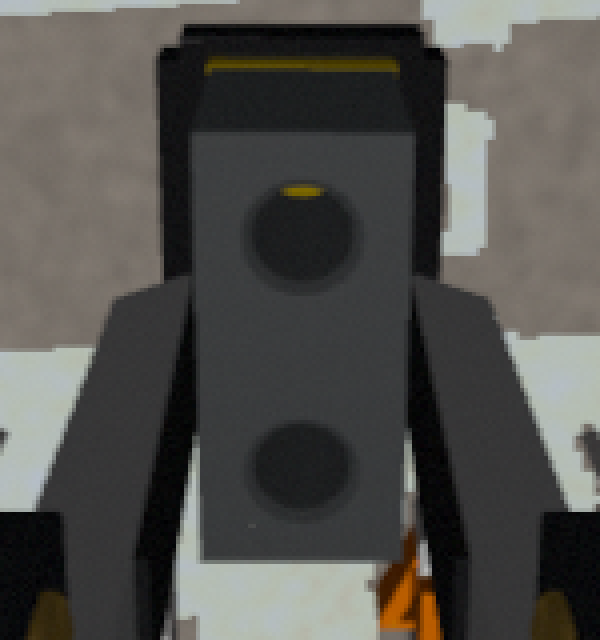

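The well spacing comes out at exactly 36 mm. The camera shows a +1.3 mm bias along the jaw direction, because the gripped holder must be centred on the jaws. So I'll aim 1.5 mm further to -y, lower, and slide in.

>>> {"api": "play_rows", "payload": {"deltas": [[[12,-1.5,0,0.005,0,0,26],[12,0,0,0,0,0,26],[0,0,0,0,0,0,26],[0,0,12,0,0,0,26],[0,0,12,0,0,0,26],[0,0,11,0,0,0,26],[0,0,0,0,0,0,26],[0,0,0,0,0,0,26]]]}}

```text
time_s: 8.75
ee_pos: [0.5217, 0.0224, 0.0295]
eef_rot: [-3.087, 1.569, 3.121]
force: [-0.3, 0.3, -1.0]
grip_width: 0.0296
```

```bash
cat >> h.py <<'E'
psi=-.0703; X=np.array([np.cos(psi),np.sin(psi)]);Y=np.array([-X[1],X[0]])
H=[np.array(v) for v in ((.6291,.1152),(.6221,.0157),(.6151,-.0835))]
def rel(k):
    p,R,o=pose(); d=p[:2]-H[k]; f=np.array(o['force']); print('t',round(o['time_s'],2),'bay x,y mm',(d@X*1000).round(1),(d@Y*1000).round(1),'z',(p[2]*1000).round(1),'yawerr',(yaw(R)-np.pi/2-psi).round(4),'Fx,Fy,Fz',(f[:2]@X).round(1),(f[:2]@Y).round(1),f[2].round(1),'M',np.round(o['moment'],2),'w',o['grip_width'])
E
python3 - <<'E'
from h import *
rel(1)
E
```

```text
t 8.75 bay x,y mm -100.6 -0.3 z 29.5 yawerr -0.0043 Fx,Fy,Fz -0.3 0.3 -1.0 M [ 0.03  0.02 -0.02] w 0.02961506590413181
```

>>> {"api": "play_rows", "payload": {"deltas": [[[0,0,4,-0.004,0,0,26],[0,0,4,0,0,0,26],[0,0,0,0,0,0,26],[0,0,0,0,0,0,26]]]}}

```text
time_s: 9.15
ee_pos: [0.5304, 0.0219, 0.0302]
eef_rot: [-2.682, 1.571, -2.753]
force: [-0.0, 0.2, -2.7]
grip_width: 0.0297
```

```bash
python3 - <<'E'
from h import *
rel(1)
c=cam('wrist'); save(c,'w5.png')
E
```

```text
t 9.15 bay x,y mm -91.9 -0.3 z 30.2 yawerr -0.0005 Fx,Fy,Fz -0.0 0.2 -2.7 M [ 0.04 -0.04 -0.05] w 0.02968512793611956
```

View pics/w5.png

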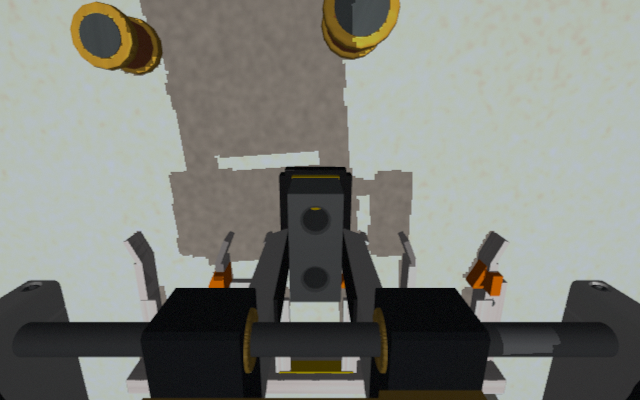

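>>> {"api": "play_rows", "payload": {"deltas": [[[0.5,0,3,0,0,0,26],[0,0,3,0,0,0,26],[0,0,3,0,0,0,26],[0,0,3,0,0,0,26]]]}}

```text
time_s: 9.6
ee_pos: [0.5422, 0.0208, 0.0296]
eef_rot: [-2.736, 1.569, -2.807]
force: [-4.2, -2.5, -0.8]
grip_width: 0.0297
```

```bash
python3 -c "
from h import *
rel(1)"
```

```text
t 9.6 bay x,y mm -80.1 -0.6 z 29.6 yawerr -0.0004 Fx,Fy,Fz -4.1 -2.8 -0.8 M [-0.68  0.9  -0.02] w 0.02965199831076995
```

>>> {"api": "play_rows", "payload": {"deltas": [[[0,0,4,0,0,0,26],[0,0,4,0,0,0,26],[0,0,4,0,0,0,26],[0,0,4,0,0,0,26]]]}}

```text
time_s: 10.0
ee_pos: [0.5585, 0.0194, 0.0296]
eef_rot: [-2.08, 1.57, -2.15]
force: [-2.9, -4.2, -1.2]
grip_width: 0.0294
```

```bash
python3 -c "
from h import *
rel(1)"
```

```text
t 10.0 bay x,y mm -63.7 -0.8 z 29.6 yawerr -0.0006 Fx,Fy,Fz -2.6 -4.4 -1.2 M [-1.    0.53 -0.08] w 0.02937310136606395
```

>>> {"api": "play_rows", "payload": {"deltas": [[[0,0,6,0,0,0,26],[0,0,6,0,0,0,26],[0,0,6,0,0,0,26],[0,0,6,0,0,0,26],[0,0,6,0,0,0,26],[0,0,6,0,0,0,26],[0,0,6,0,0,0,26],[0,0,6,0,0,0,26],[0,0,4,0,0,0,26]]]}}

```text
time_s: 10.9
ee_pos: [0.6107, 0.016, 0.0296]
eef_rot: [-2.173, 1.57, -2.244]
force: [-2.2, -4.5, -2.1]
grip_width: 0.0298
```

```bash
python3 -c "
from h import *
rel(1)"
```

```text
t 10.9 bay x,y mm -11.4 -0.5 z 29.6 yawerr -0.0004 Fx,Fy,Fz -1.9 -4.6 -2.1 M [-1.07  0.54  0.23] w 0.029813991052766435
```

>>> {"api": "play_rows", "payload": {"deltas": [[[0,0,3,0,0,0,26],[0,0,3,0,0,0,26],[0,0,3,0,0,0,26],[0,0,2,0,0,0,26]]]}}

```text
time_s: 11.3
ee_pos: [0.6215, 0.0155, 0.0298]
eef_rot: [0.609, 1.571, 0.538]
force: [-1.7, -3.5, -3.4]
grip_width: 0.03
```

```bash
python3 -c "
from h import *
rel(1)"
```

```text
t 11.3 bay x,y mm -0.6 -0.3 z 29.8 yawerr -0.0004 Fx,Fy,Fz -1.5 -3.6 -3.4 M [-0.77  0.43  0.11] w 0.029993174723254978
```

>>> {"api": "play_rows", "payload": {"deltas": [[[0,0,1.5,0,0,0,26],[0,0,1,0,0,0,26],[0,0,0,0,0,0,26]]]}}

```text
time_s: 11.6
ee_pos: [0.624, 0.0156, 0.0299]
eef_rot: [0.728, 1.57, 0.657]
force: [-0.2, 0.9, -2.3]
grip_width: 0.0298
```

```bash
python3 -c "
from h import *
rel(1)
c=cam('wrist'); save(c,'w6.png')"
```

```text
t 11.6 bay x,y mm 1.9 0.0 z 29.9 yawerr -0.0005 Fx,Fy,Fz -0.2 0.9 -2.3 M [ 0.03  0.   -0.02] w 0.029784943662682938
```

View pics/w6.png

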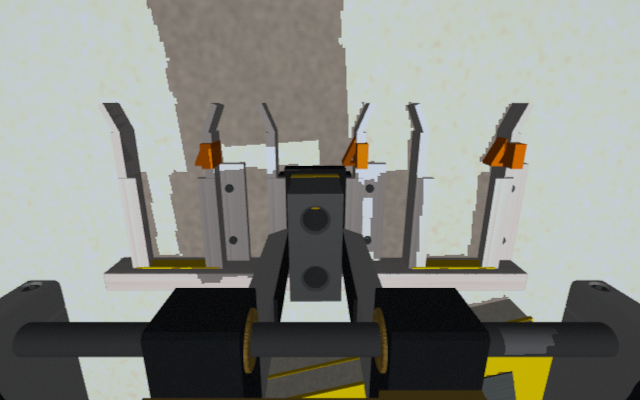

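Side force fell to zero, meaning the catch has clicked, and it looks sprung out at (355,155). I'll nudge forward until I feel the end stop.

>>> {"api": "play_rows", "payload": {"deltas": [[[0,0,0.7,0,0,0,26],[0,0,0,0,0,0,26]]]}}

```text
time_s: 11.85
ee_pos: [0.6244, 0.0153, 0.0298]
eef_rot: [1.681, 1.571, 1.61]
force: [-1.0, -0.1, -2.3]
grip_width: 0.0301
```

```bash
python3 -c "
from h import *
rel(1)"
```

```text
t 11.85 bay x,y mm 2.3 -0.2 z 29.8 yawerr -0.0004 Fx,Fy,Fz -1.0 -0.2 -2.3 M [ 0.04 -0.   -0.04] w 0.030078812168241764
```

>>> {"api": "play_rows", "payload": {"deltas": [[[0,0,0.7,0,0,0,26],[0,0,0,0,0,0,26]]]}}

```text
time_s: 12.05
ee_pos: [0.6247, 0.0152, 0.0297]
eef_rot: [3.069, 1.57, 2.998]
force: [-2.6, 0.7, -0.8]
grip_width: 0.0297
```

```bash
python3 -c "
from h import *
rel(1)"
```

```text
t 12.05 bay x,y mm 2.7 -0.3 z 29.7 yawerr -0.0006 Fx,Fy,Fz -2.7 0.5 -0.8 M [ 0.13  0.74 -0.05] w 0.02972809130949591
```

>>> {"api": "play_rows", "payload": {"deltas": [[[0.3,0,-1.2,0,0,0,26],[0,0,0,0,0,0,26],[0,0,0,0,0,0,45],[0,0,0,0,0,0,60],[0,0,0,0,0,0,60],[0,0,0,0,0,0,60]]]}}

```text
time_s: 12.65
ee_pos: [0.624, 0.0152, 0.0296]
eef_rot: [0.048, 1.57, -0.023]
force: [0.4, 0.7, -0.2]
grip_width: 0.0577
```

>>> {"api": "play_rows", "payload": {"deltas": [[[-30,0,0,0,0,0,60],[-40,0,0,0,0,0,80],[-40,0,0,0,0,0,94],[-30,0,0,0,0,0,94],[0,0,0,0,0,0,94],[0,0,0,0,0,0,94]]]}}

```text
time_s: 13.25
ee_pos: [0.6239, 0.0152, 0.1695]
eef_rot: [0.048, 1.57, -0.023]
force: [0.6, 0.3, -0.6]
grip_width: 0.0938
```

```bash
python3 -c "
from h import *
rel(1)
c=cam('wrist'); save(c,'w7.png')
a=cv2.imread('pics/w7.png');cv2.imwrite('pics/w7c.png',cv2.resize(a[80:240,220:420],None,fx=4,fy=3.75,interpolation=cv2.INTER_CUBIC))
t=cam('top'); save(t,'t7.png')"
```

```text
t 13.25 bay x,y mm 1.8 -0.4 z 169.5 yawerr -0.0005 Fx,Fy,Fz 0.6 0.4 -0.6 M [ 0.01 -0.   -0.03] w 0.09376527741268176
```

View pics/w7c.png

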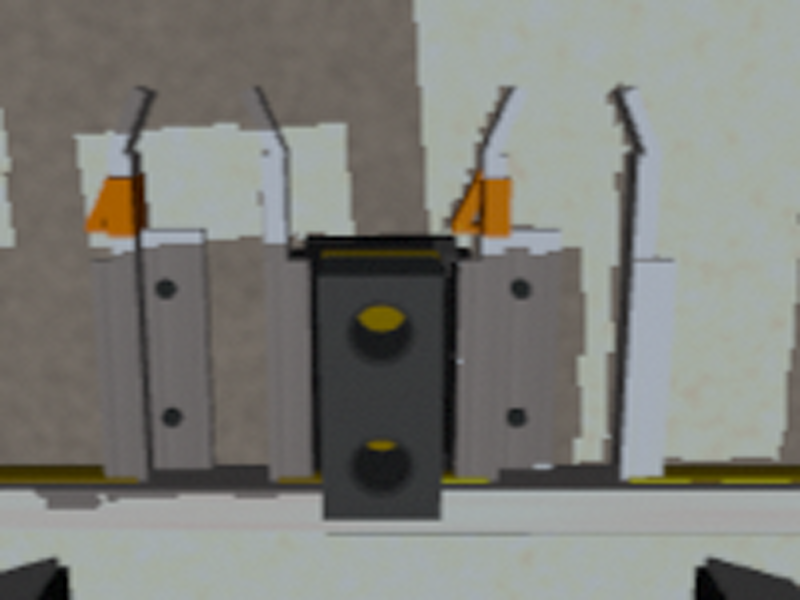

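View pics/t7.png

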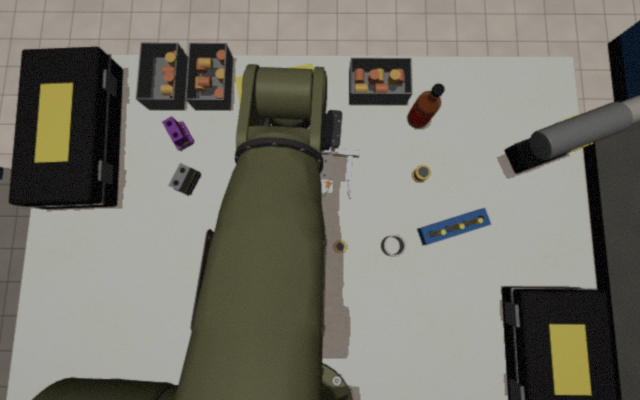

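Holder one is docked, with the bay1 catch at (480,205 in the crop) sprung out behind the shoe. The other holder hasn't moved. Next, that one.

```bash
python3 -c "
from h import *
go([.5765,.324,.2],1.145)"
```

```text
t 13.35 at [0.6233 0.0152 0.168 ] yaw 1.5 q6 -1.53 F [-1.  -0.5  0.9] w 0.09363186313433636
 before-turn shift mm [-31.9 304.7 -68.6]  after-turn shift [ -32.   261.9 -170.2]  rotvec [ 0.355  -0.0021  0.0005]
```

>>> {"api": "play_rows", "payload": {"deltas": [[[-10,30,-7,0,0,0,94],[-10,30,-7,0,0,0,94],[-12,30,-7,0,0,0,94],[0,30,-7,0,0,0,94],[0,31,-7,0,0,0,94],[0,31,-7,0,0,0,94],[0,31,-7,0,0,0,94],[0,31,-7,0,0,0,94],[0,31,-7,0,0,0,94],[0,30,-6,0,0,0,94]]]}}

```text
time_s: 14.35
ee_pos: [0.5759, 0.3255, 0.1998]
eef_rot: [-2.636, 1.568, -2.706]
force: [0.0, 0.3, 0.6]
grip_width: 0.0938
```

>>> {"api": "play_rows", "payload": {"deltas": [[[0,0,0,0.12,0,0,94],[0,0,0,0.12,0,0,94],[0,0,0,0.115,0,0,94],[0,0,0,0,0,0,94],[0,0,0,0,0,0,94]]]}}

```text
time_s: 14.85
ee_pos: [0.5764, 0.3242, 0.2005]
eef_rot: [-2.26, 1.569, -2.683]
force: [0.1, 0.5, -1.1]
grip_width: 0.0944
```

```bash
python3 -c "
from h import *
go([.5765,.324,.2],1.145)
c=cam('wrist'); save(c,'w8.png')"
```

```text
t 14.85 at [0.5764 0.3242 0.2005] yaw 1.148 q6 -0.69 F [ 0.1  0.5 -1.1] w 0.09438168106543739
 before-turn shift mm [ 0.5 -0.2  0.1]  after-turn shift [ 0.5 -0.2  0.1]  rotvec [ 0.0034 -0.0009  0.0011]
```

View pics/w8.png

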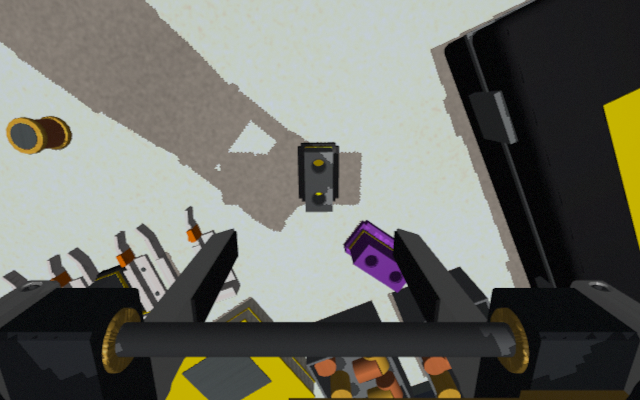

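The holder is at (318,180). The purple look-alike is nearby at (375,255), so I'll check finger clearance.

```bash
python3 -c "
from h import *
c=cam('wrist');p,R,o=pose()
for u,v,z in ((318.3,166,.062),(318.3,198.5,.062),(345,242,.012),(345,242,.0),(362,221,.012),(372,240,.062),(304,175,.062),(332,175,.062)):
    w=ray(c,u,v,z); print((u,v),w.round(4),'tool yz mm',((R.T@(w-p))[1:]*1000).round(1))
a=cv2.imread('pics/w8.png');cv2.imwrite('pics/w8c.png',cv2.resize(a[135:225,270:430],None,fx=5,fy=5,interpolation=cv2.INTER_NEAREST))
"
```

```text
(318.3, 166) [0.5638 0.3349 0.062 ] tool yz mm [  4.6 -15.9]
(318.3, 198.5) [0.5967 0.3202 0.062 ] tool yz mm [ 4.7 20.1]
(345, 242) [0.6788 0.3222 0.012 ] tool yz mm [40.3 94.1]
(345, 242) [0.6842 0.321  0.    ] tool yz mm [41.4 99.6]
(362, 221) [0.6608 0.3533 0.012 ] tool yz mm [61.2 64.9]
(372, 240) [0.6665 0.3558 0.062 ] tool yz mm [65.8 69.1]
(304, 175) [0.5665 0.317  0.062 ] tool yz mm [-10.7  -6.1]
(332, 175) [0.5787 0.3443 0.062 ] tool yz mm [19.3 -6.2]
```

View pics/w8c.png

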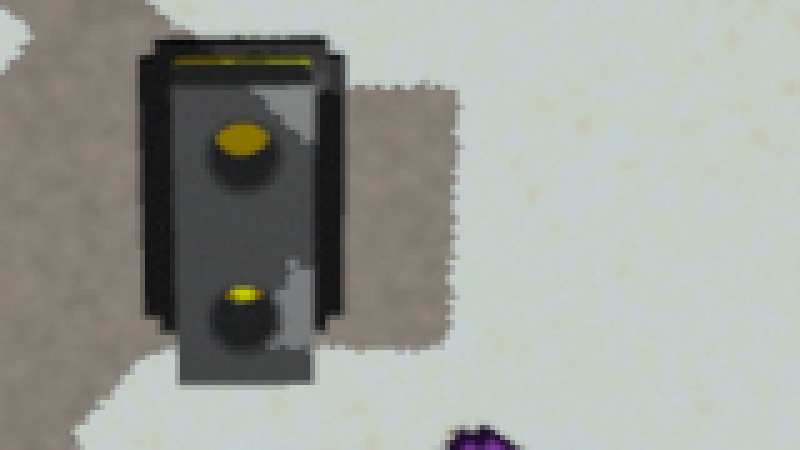

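>>> {"api": "play_rows", "payload": {"deltas": [[[30,3,3,0,0,0,80],[30,0,0,0,0,0,80],[30,0,0,0,0,0,80],[30,0,0,0,0,0,80],[30,0,0,0,0,0,80],[21,0,0,0,0,0,80],[0,0,0,0,0,0,80]]]}}

```text
time_s: 15.65
ee_pos: [0.579, 0.325, 0.0271]
eef_rot: [-2.255, 1.565, -2.679]
force: [-0.5, 0.3, 0.3]
grip_width: 0.0801
```

>>> {"api": "play_rows", "payload": {"deltas": [[[0,0,0,0,0,0,26],[0,0,0,0,0,0,26],[0,0,0,0,0,0,26],[0,0,0,0,0,0,26],[0,0,0,0,0,0,26],[0,0,0,0,0,0,26],[0,0,0,0,0,0,26],[0,0,0,0,0,0,26],[0,0,0,0,0,0,26]]], "grip_force": 25}}

```text
time_s: 16.55
ee_pos: [0.5806, 0.3259, 0.0305]
eef_rot: [0.869, 1.571, 0.443]
force: [-0.1, 0.1, 0.7]
grip_width: 0.0299
```

```bash
python3 - <<'E'
from h import *
p=H[0]-.135*X
go([*p,.055],np.pi/2+psi)
E
```

```text
t 16.55 at [0.5806 0.3259 0.0305] yaw 1.145 q6 -0.69 F [-0.1  0.1  0.7] w 0.02989365625834128
 before-turn shift mm [ -24.5 -218.8    4.6]  after-turn shift [ -24.5 -206.8  -71.8]  rotvec [-3.554e-01  1.000e-04 -1.000e-04]
```

>>> {"api": "play_rows", "payload": {"deltas": [[[-24.5,0,0,0,0,0,26],[0,-20,0,0,0,0,26],[0,-33,1,0,0,0,26],[0,-33,1,0,0,0,26],[0,-33,1,0,0,0,26],[0,-33,1,0,0,0,26],[0,-33,0,0,0,0,26],[0,-33,0,0,0,0,26],[0,0,0,-0.12,0,0,26],[0,0,0,-0.12,0,0,26]]]}}

```text
time_s: 17.55
ee_pos: [0.494, 0.1248, 0.0551]
eef_rot: [-0.22, 1.571, -0.402]
force: [0.5, 0.5, -2.4]
grip_width: 0.0295
```

>>> {"api": "play_rows", "payload": {"deltas": [[[0,0,0,-0.115,0,0,26],[0,0,0,0,0,0,26],[0,0,0,0,0,0,26]]]}}

```text
time_s: 17.85
ee_pos: [0.4941, 0.1257, 0.0549]
eef_rot: [-2.749, 1.571, -2.823]
force: [-0.4, -0.1, -1.2]
grip_width: 0.0298
```

```bash
python3 - <<'E'
from h import *
p=H[0]-.100*X
rel(0)
go([*p,.0305],np.pi/2+psi)
c=cam('wrist'); save(c,'w9.png')
p,R,o=pose()
a=cv2.imread('pics/w9.png');cv2.imwrite('pics/w9c.png',cv2.resize(a[160:320,240:390],None,fx=4,fy=3.75,interpolation=cv2.INTER_NEAREST))
E
```

```text
t 17.85 bay x,y mm -135.4 0.9 z 54.9 yawerr -0.0038 Fx,Fy,Fz -0.4 -0.1 -1.2 M [0.01 0.01 0.01] w 0.02979404876391579
t 17.85 at [0.4941 0.1257 0.0549] yaw 1.497 q6 -1.32 F [-0.4 -0.1 -1.2] w 0.02979404876391579
 before-turn shift mm [24.3 -0.8 35.4]  after-turn shift [24.4 -0.9 35.4]  rotvec [-0.0038 -0.0002  0.0001]
```

View pics/w9.png

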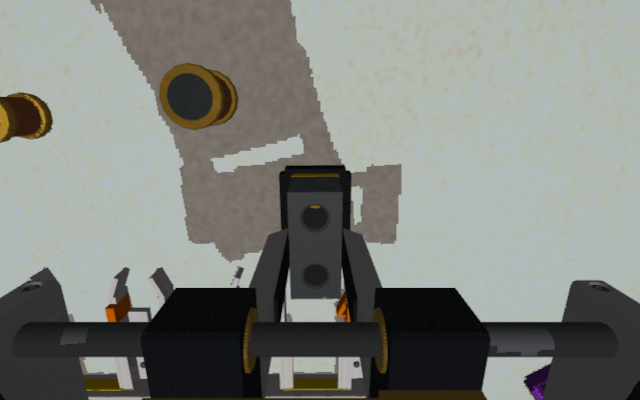

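>>> {"api": "play_rows", "payload": {"deltas": [[[12,-1,0,-0.004,0,0,26],[12,0,0,0,0,0,26],[0,0,0,0,0,0,26],[0,0,12,0,0,0,26],[0,0,12,0,0,0,26],[0,0,11,0,0,0,26],[0,0,4,0,0,0,26],[0,0,4,0,0,0,26],[0,0,0,0,0,0,26]]]}}

```text
time_s: 18.8
ee_pos: [0.5369, 0.1217, 0.0305]
eef_rot: [-2.892, 1.57, -2.959]
force: [-0.3, 0.1, -1.6]
grip_width: 0.03
```

```bash
python3 -c "
from h import *
rel(0)"
```

```text
t 18.8 bay x,y mm -92.4 0.0 z 30.5 yawerr 0.0032 Fx,Fy,Fz -0.3 0.0 -1.6 M [ 0.03 -0.01  0.01] w 0.029972117836646675
```

>>> {"api": "play_rows", "payload": {"deltas": [[[0.5,0,4,0.003,0,0,26],[0,0,4,0,0,0,26],[0,0,4,0,0,0,26],[0,0,4,0,0,0,26],[0,0,4,0,0,0,26]]]}}

```text
time_s: 19.3
ee_pos: [0.5565, 0.12, 0.03]
eef_rot: [-2.717, 1.568, -2.786]
force: [-4.7, -3.3, -1.5]
grip_width: 0.0296
```

```bash
python3 -c "
from h import *
rel(0)"
```

```text
t 19.3 bay x,y mm -72.8 -0.4 z 30.0 yawerr 0.0006 Fx,Fy,Fz -4.4 -3.6 -1.5 M [-0.87  1.27 -0.01] w 0.02957150211888766
```

>>> {"api": "play_rows", "payload": {"deltas": [[[0,0,6,0,0,0,26],[0,0,6,0,0,0,26],[0,0,6,0,0,0,26],[0,0,6,0,0,0,26],[0,0,6,0,0,0,26],[0,0,6,0,0,0,26],[0,0,6,0,0,0,26],[0,0,6,0,0,0,26],[0,0,6,0,0,0,26],[0,0,6,0,0,0,26]]]}}

```text
time_s: 20.3
ee_pos: [0.6172, 0.116, 0.0303]
eef_rot: [-2.284, 1.57, -2.354]
force: [-2.3, -4.4, -1.4]
grip_width: 0.0298
```

```bash
python3 -c "
from h import *
rel(0)"
```

```text
t 20.3 bay x,y mm -11.9 -0.1 z 30.3 yawerr 0.0006 Fx,Fy,Fz -2.0 -4.5 -1.4 M [-1.02  0.5   0.16] w 0.029785478204616366
```

>>> {"api": "play_rows", "payload": {"deltas": [[[0,0,4,0,0,0,26],[0,0,4,0,0,0,26],[0,0,3,0,0,0,26],[0,0,1,0,0,0,26],[0,0,1,0,0,0,26],[0,0,0,0,0,0,26]]]}}

```text
time_s: 20.9
ee_pos: [0.6301, 0.1157, 0.0306]
eef_rot: [0.859, 1.57, 0.788]
force: [0.1, 0.4, -1.6]
grip_width: 0.03
```

```bash
python3 -c "
from h import *
rel(0)"
```

```text
t 20.9 bay x,y mm 0.9 0.6 z 30.6 yawerr 0.0003 Fx,Fy,Fz 0.0 0.5 -1.6 M [-0.01  0.03  0.03] w 0.03004655590246067
```

Side force has gone to zero, which is the click. Now I'll feel for the end stop.

>>> {"api": "play_rows", "payload": {"deltas": [[[0,0,1,0,0,0,26],[0,0,0.7,0,0,0,26],[0,0,0,0,0,0,26]]]}}

```text
time_s: 21.2
ee_pos: [0.6317, 0.1154, 0.0306]
eef_rot: [0.622, 1.57, 0.552]
force: [0.4, -1.2, -1.1]
grip_width: 0.0299
```

```bash
python3 -c "
from h import *
rel(0)"
```

```text
t 21.2 bay x,y mm 2.6 0.3 z 30.6 yawerr 0.0005 Fx,Fy,Fz 0.5 -1.2 -1.1 M [0.   0.02 0.02] w 0.02987972175074575
```

>>> {"api": "play_rows", "payload": {"deltas": [[[0,0,1,0,0,0,26],[0,0,0,0,0,0,26]]]}}

```text
time_s: 21.4
ee_pos: [0.6323, 0.1152, 0.0304]
eef_rot: [3.041, 1.57, 2.971]
force: [-1.5, 0.2, -1.0]
grip_width: 0.0299
```

```bash
python3 -c "
from h import *
rel(0)"
```

```text
t 21.4 bay x,y mm 3.2 0.3 z 30.4 yawerr 0.0005 Fx,Fy,Fz -1.5 0.1 -1.0 M [ 0.08  0.47 -0.  ] w 0.02991665088763983
```

>>> {"api": "play_rows", "payload": {"deltas": [[[0.3,0,-1.3,0,0,0,26],[0,0,0,0,0,0,26],[0,0,0,0,0,0,45],[0,0,0,0,0,0,60],[0,0,0,0,0,0,60],[0,0,0,0,0,0,60]]]}}

```text
time_s: 22.0
ee_pos: [0.6313, 0.1152, 0.0302]
eef_rot: [0.178, 1.571, 0.109]
force: [-0.5, 0.2, -0.4]
grip_width: 0.0581
```

>>> {"api": "play_rows", "payload": {"deltas": [[[-30,0,0,0,0,0,60],[-40,0,0,0,0,0,80],[-40,0,0,0,0,0,94],[-30,-25,0,0,0,0,94],[0,-25,0,0,0,0,94],[0,0,0,0,0,0,94],[0,0,0,0,0,0,94]]]}}

```text
time_s: 22.7
ee_pos: [0.6276, 0.0653, 0.1699]
eef_rot: [2.956, 1.57, 2.885]
force: [-1.0, -0.6, -0.3]
grip_width: 0.0938
```

```bash
python3 -c "
from h import *
rel(0)
c=cam('wrist'); save(c,'w10.png')
a=cv2.imread('pics/w10.png');cv2.imwrite('pics/w10c.png',cv2.resize(a[80:240,220:420],None,fx=4,fy=3.75,interpolation=cv2.INTER_CUBIC))"
```

```text
t 22.7 bay x,y mm 2.0 -49.9 z 169.9 yawerr -0.0003 Fx,Fy,Fz -1.0 -0.6 -0.3 M [-0.   -0.05  0.02] w 0.09383926364935677
```

View pics/w10c.png

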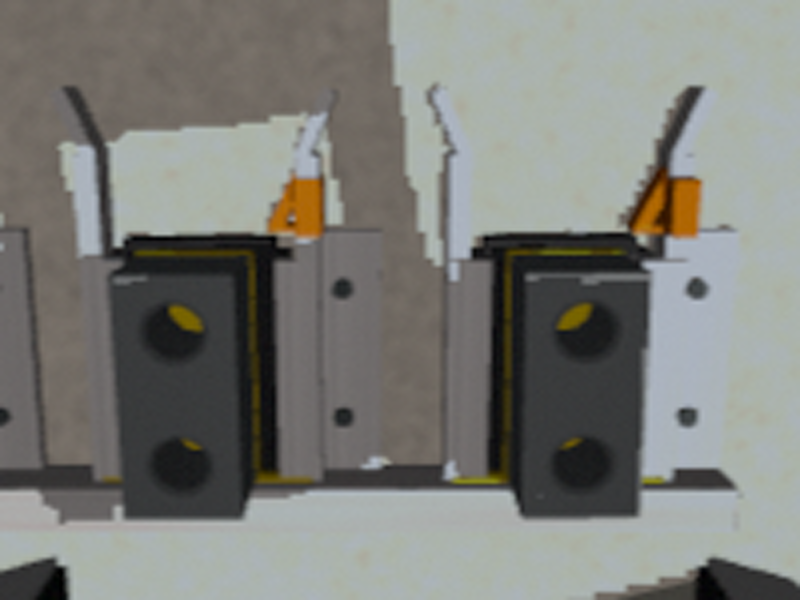

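Both holders are docked with their catches sprung out behind them. I'll measure the well positions, then go to the rack.

```bash
python3 -c "
from h import *
c=cam('wrist')
for k,ps in ((1,((175,332),(181,465))),(0,((588,332),(582,464)))):
    w=[ray(c,220+x/4-.4,80+y/3.75-.4,.062) for x,y in ps]
    for q in w+[(w[0]+w[1])/2]: d=q[:2]-H[k]; print(k,q.round(4),'bay frame',(d@X*1000).round(1),(d@Y*1000).round(1))
cx=np.array([.4523,-.3593])
print(np.arctan2(.312,.95))
go([.4523,-.3593,.25],.317)
"
```

```text
1 [0.6048 0.0182 0.062 ] bay frame -17.5 1.3
1 [0.6406 0.0156 0.062 ] bay frame 18.4 1.2
1 [0.6227 0.0169 0.062 ] bay frame 0.5 1.3
0 [0.6117 0.1177 0.062 ] bay frame -17.6 1.3
0 [0.6472 0.1153 0.062 ] bay frame 18.0 1.4
0 [0.6294 0.1165 0.062 ] bay frame 0.2 1.3
0.31732300584561596
t 22.8 at [0.6276 0.066  0.1695] yaw 1.501 q6 -1.45 F [ 0.1 -0.2  0.2] w 0.09391204709004826
 before-turn shift mm [ -80.3 -436.5 -145.5]  after-turn shift [ -80.5 -299.1  349.5]  rotvec [ 1.1845e+00 -8.0000e-04  5.0000e-04]
```

>>> {"api": "play_rows", "payload": {"deltas": [[[-20,-20,-5,0,0,0,94],[-20,-36,-12,0,0,0,94],[-20,-36,-12,0,0,0,94],[-20,-36,-12,0,0,0,94],[0,-36,-12,0,0,0,94],[0,-36,-12,0,0,0,94],[0,-36,-12,0,0,0,94],[0,-36,-12,0,0,0,94],[0,-36,-12,0,0,0,94],[0,-36,-12,0,0,0,94]]]}}

```text
time_s: 23.8
ee_pos: [0.4907, -0.2705, 0.2498]
eef_rot: [2.482, 1.57, 2.414]
force: [0.3, -0.6, 0.3]
grip_width: 0.0941
```

>>> {"api": "play_rows", "payload": {"deltas": [[[0,-46,-16,0,0,0,94],[0,-46,-16,0,0,0,94],[0,0,0,0.13,0,0,94],[0,0,0,0.13,0,0,94],[0,0,0,0.13,0,0,94],[0,0,0,0.13,0,0,94],[0,0,0,0.13,0,0,94],[0,0,0,0.13,0,0,94],[0,0,0,0.13,0,0,94],[0,0,0,0.13,0,0,94]]]}}

```text
time_s: 24.8
ee_pos: [0.4533, -0.3588, 0.2497]
eef_rot: [-2.891, 1.57, 2.278]
force: [0.4, 0.1, -0.5]
grip_width: 0.0935
```

>>> {"api": "play_rows", "payload": {"deltas": [[[0,0,0,0.14,0,0,94],[0,0,0,0,0,0,94],[0,0,0,0,0,0,94]]]}}

```text
time_s: 25.1
ee_pos: [0.453, -0.3591, 0.2499]
eef_rot: [-2.699, 1.57, 2.339]
force: [0.6, 0.5, -0.0]
grip_width: 0.0939
```

```bash
python3 -c "
from h import *
go([.4523,-.3593,.25],.317)
c=cam('wrist'); save(c,'w11.png')"
```

```text
t 25.1 at [ 0.453  -0.3591  0.2499] yaw 0.326 q6 -1.06 F [ 0.6  0.5 -0. ] w 0.09391869529408593
 before-turn shift mm [-0.1 -0.8 -0. ]  after-turn shift [-0.1 -0.8 -0. ]  rotvec [ 0.0089 -0.0004  0.0002]
```

View pics/w11.png

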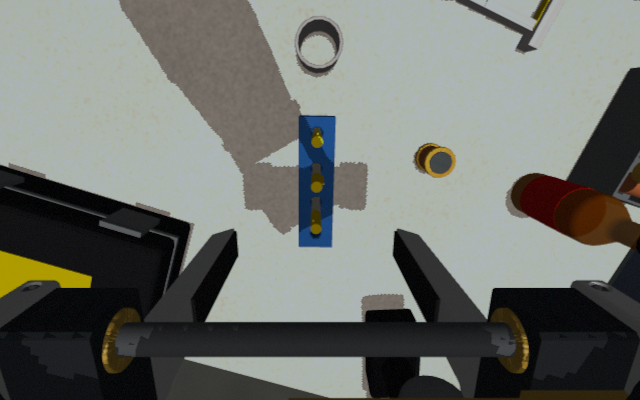

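The rack view shows three markers with caps at (317,141), (317,186) and (316,229). I'll compute their positions in tool axes.

```bash
python3 -c "
from h import *
c=cam('wrist');p,R,o=pose()
im=c['img'].astype(int); r,g,b=im[...,0],im[...,1],im[...,2]
m=((r>110)&(g>90)&(b<60)).astype(np.uint8); m[:,:290]=0;m[:,345:]=0;m[250:]=0
n,l,s,ce=cv2.connectedComponentsWithStats(m)
for i in range(1,n):
    if s[i,4]>20: print(s[i],ce[i])
a=cv2.imread('pics/w11.png');cv2.imwrite('pics/w11c.png',cv2.resize(a[110:255,280:355],None,fx=4,fy=4,interpolation=cv2.INTER_NEAREST))
for u,v in ((317,141),(317,186),(316,229)):
    w=ray(c,u,v,.135); print(w.round(4),((R.T@(w-p))*1000).round(1))
"
```

```text
[312 136  11  12  93] [317.01075269 141.08602151]
[312 182  10  10  77] [316.15584416 186.44155844]
[312 224   9   9  62] [315.69354839 228.37096774]
[ 0.4414 -0.3145  0.135 ] [115.    3.4 -46.1]
[ 0.4558 -0.3569  0.135 ] [115.    3.5  -1.3]
[ 0.4697 -0.4011  0.135 ] [115.    2.6  45.1]
```

View pics/w11c.png

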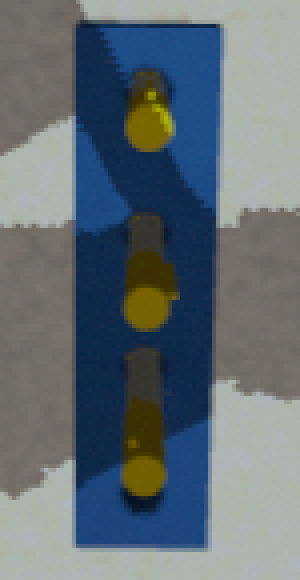

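>>> {"api": "play_rows", "payload": {"deltas": [[[0,2,-23,0.009,0,0,60],[0,0,-23,0,0,0,60],[0,0,0,0,0,0,60],[29,0,0,0,0,0,60],[29,0,0,0,0,0,60],[29,0,0,0,0,0,60],[29,0,0,0,0,0,60],[29,0,0,0,0,0,60],[29,0,0,0,0,0,60],[0,0,0,0,0,0,60]]]}}

```text
time_s: 26.2
ee_pos: [0.4389, -0.3144, 0.0728]
eef_rot: [-2.556, 1.565, 2.47]
force: [0.7, -0.4, 0.8]
grip_width: 0.0602
```

```bash
python3 -c "
from h import *
go([.4523,-.3593,.076],.317)
c=cam('wrist'); save(c,'w12.png')"
```

```text
t 26.2 at [ 0.4389 -0.3144  0.0728] yaw 0.313 q6 -1.0 F [ 0.7 -0.4  0.8] w 0.060228965065999486
 before-turn shift mm [-3.4 -1.1 46.9]  after-turn shift [-3.2 -1.2 46.9]  rotvec [-0.0036 -0.005   0.0033]
```

View pics/w12.png

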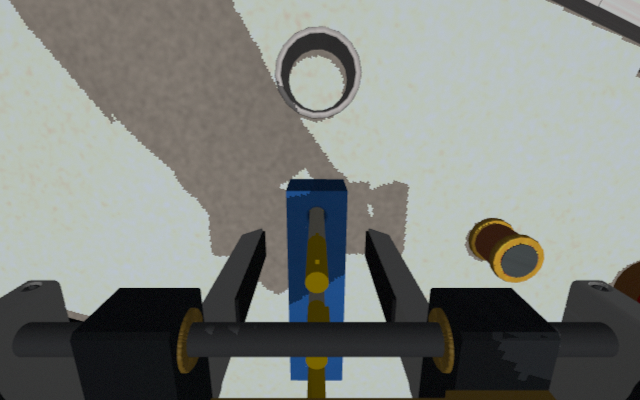

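The marker stands between the fingers with its cap at (317,282). I'll close on it.

>>> {"api": "play_rows", "payload": {"deltas": [[[0,0,0,0,0,0,7],[0,0,0,0,0,0,7],[0,0,0,0,0,0,7],[0,0,0,0,0,0,7],[0,0,0,0,0,0,7],[0,0,0,0,0,0,7],[0,0,0,0,0,0,7],[0,0,0,0,0,0,7]]], "grip_force": 20}}

```text
time_s: 27.05
ee_pos: [0.4403, -0.3152, 0.0762]
eef_rot: [0.425, 1.571, -0.834]
force: [-1.0, -0.3, 0.9]
grip_width: 0.0106
```

```bash
python3 -c "
from h import *
go([.4523,-.3593,.076],.317)
c=cam('wrist');p,R,o=pose(); save(c,'w13.png')
a=cv2.imread('pics/w13.png');cv2.imwrite('pics/w13c.png',cv2.resize(a[170:330,240:400],None,fx=3.5,fy=3.5,interpolation=cv2.INTER_NEAREST))
for u,v in ((317,282),):
    w=ray(c,u,v,.135); print(w.round(4),((R.T@(w-p))*1000).round(1))
"
```

```text
t 27.05 at [ 0.4403 -0.3152  0.0762] yaw 0.312 q6 -1.0 F [-1.  -0.3  0.9] w 0.010582936002630418
 before-turn shift mm [ 0.2 -2.1 45.7]  after-turn shift [ 0.2 -2.3 45.7]  rotvec [-0.0049  0.0001 -0.0001]
[ 0.4434 -0.3172  0.135 ] [-58.8   2.4   2.9]
```

View pics/w13c.png

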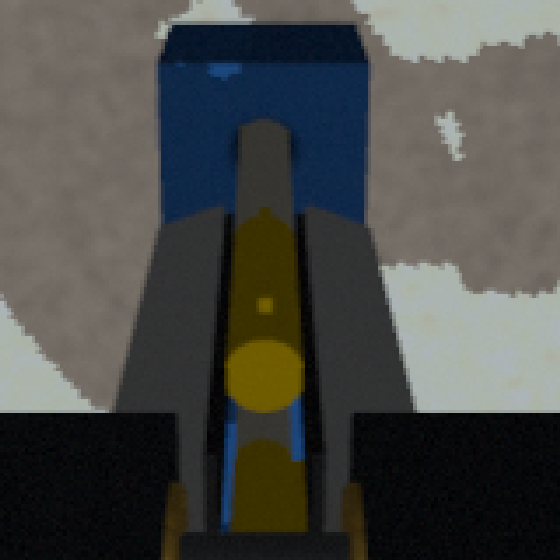

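>>> {"api": "play_rows", "payload": {"deltas": [[[-10,0,0,0,0,0,7],[-25,0,0,0,0,0,7],[-30,0,0,0,0,0,7],[-30,0,0,0,0,0,7],[-30,0,0,0,0,0,7],[-30,0,0,0,0,0,7],[-9,0,0,0,0,0,7],[0,0,0,0,0,0,7]]]}}

```text
time_s: 27.9
ee_pos: [0.4405, -0.3154, 0.2412]
eef_rot: [0.547, 1.569, -0.712]
force: [-1.1, 0.2, -0.6]
grip_width: 0.0106
```

```bash
python3 -c "
from h import *
c=cam('wrist');p,R,o=pose(); save(c,'w14.png')
a=cv2.imread('pics/w14.png');cv2.imwrite('pics/w14c.png',cv2.resize(a[170:330,240:400],None,fx=3.5,fy=3.5,interpolation=cv2.INTER_NEAREST))
for u,v in ((315.4,277.2),):
    w=ray(c,u,v,p[2]+.0588); print(w.round(4),((R.T@(w-p))*1000).round(1))
go([*(H[0]+.018*X),.24],np.pi/2+psi)
"
```

```text
[ 0.4422 -0.3158  0.2984] [-58.8   1.7   1.4]
t 27.95 at [ 0.4401 -0.315   0.2396] yaw 0.312 q6 -1.0 F [ 0.2  0.4 -0.4] w 0.01039595565286592
 before-turn shift mm [-3.000e-01  3.286e+02 -3.447e+02]  after-turn shift [-4.000e-01  4.424e+02  1.763e+02]  rotvec [-1.1885e+00 -3.0000e-04 -0.0000e+00]
```

View pics/w14c.png

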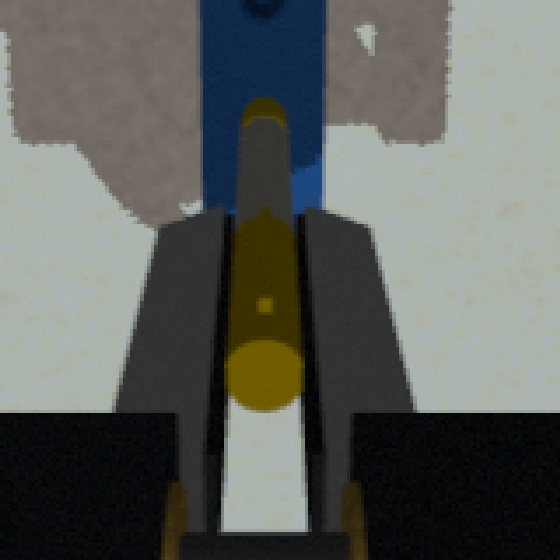

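```bash
python3 -c "
from h import *
c=cam('wrist');p,R,o=pose()
for v in (198,200,202):
    w=ray(c,315.2,v,p[2]-.066); print(v,((R.T@(w-p))*1000).round(1))
w=ray(c,315.2,(118/3.5)+170,p[2]-.056); print(v,((R.T@(w-p))*1000).round(1))
"
```

```text
198 [66.   1.8 -2.6]
200 [66.   1.8 -0.8]
202 [66.   1.8  1. ]
202 [56.   1.8 -0.6]
```

>>> {"api": "play_rows", "payload": {"deltas": [[[0,15,-15,0,0,0,7],[0,26,-27.5,0,0,0,7],[0,26,-27.5,0,0,0,7],[0,26,-27.5,0,0,0,7],[0,26,-27.5,0,0,0,7],[0,26,-27.5,0,0,0,7],[0,26,-27.5,0,0,0,7],[0,26,-27.5,0,0,0,7],[0,26,-27.5,0,0,0,7],[0,26,-27.5,0,0,0,7]]]}}

```text
time_s: 29.0
ee_pos: [0.5967, 0.0127, 0.2383]
eef_rot: [-1.915, 1.568, 3.11]
force: [-0.3, -0.2, -0.0]
grip_width: 0.0105
```

>>> {"api": "play_rows", "payload": {"deltas": [[[0,26,-27.5,0,0,0,7],[0,26,-27.5,0,0,0,7],[0,26,-27.5,0,0,0,7],[0,0,0,-0.132,0,0,7],[0,0,0,-0.132,0,0,7],[0,0,0,-0.132,0,0,7],[0,0,0,-0.132,0,0,7],[0,0,0,-0.132,0,0,7],[0,0,0,-0.132,0,0,7],[0,0,0,-0.132,0,0,7]]]}}

```text
time_s: 30.0
ee_pos: [0.6451, 0.1135, 0.238]
eef_rot: [-2.694, 1.568, -3.024]
force: [-0.6, 0.0, -0.4]
grip_width: 0.0105
```

>>> {"api": "play_rows", "payload": {"deltas": [[[0,0,0,-0.132,0,0,7],[0,0,0,-0.132,0,0,7],[0,0,0,0,0,0,7],[0,0,0,0,0,0,7]]]}}

```text
time_s: 30.4
ee_pos: [0.6453, 0.1135, 0.2389]
eef_rot: [-2.938, 1.569, -3.013]
force: [-0.4, -0.0, 0.2]
grip_width: 0.0107
```

```bash
python3 -c "
from h import *
rel(0)
go([*(H[0]+.0194*X),.141],np.pi/2+psi)
"
```

```text
t 30.4 bay x,y mm 16.3 -0.5 z 238.9 yawerr -0.0044 Fx,Fy,Fz -0.4 -0.0 0.2 M [ 0.03 -0.    0.02] w 0.010737371215657666
t 30.4 at [0.6453 0.1135 0.2389] yaw 1.496 q6 -1.38 F [-0.4 -0.   0.2] w 0.010737371215657666
 before-turn shift mm [97.9  0.6  3.3]  after-turn shift [97.9  0.5  3.1]  rotvec [-0.0044 -0.0018  0.0004]
```

>>> {"api": "play_rows", "payload": {"deltas": [[[15,0.5,3,-0.004,0,0,7],[25,0,0,0,0,0,7],[25,0,0,0,0,0,7],[25,0,0,0,0,0,7],[0,0,0,0,0,0,7],[0,0,0,0,0,0,7]]]}}

```text
time_s: 31.0
ee_pos: [0.6486, 0.1138, 0.15]
eef_rot: [-2.984, 1.57, -3.052]
force: [0.6, 0.3, 0.6]
grip_width: 0.0107
```

```bash
python3 -c "
from h import *
rel(0)
c=cam('wrist');p,R,o=pose(); save(c,'w15.png')
a=cv2.imread('pics/w15.png');cv2.imwrite('pics/w15c.png',cv2.resize(a[150:310,240:400],None,fx=3.7,fy=3.7,interpolation=cv2.INTER_NEAREST))
"
```

```text
t 31.0 bay x,y mm 19.5 0.0 z 150.0 yawerr 0.0024 Fx,Fy,Fz 0.5 0.3 0.6 M [ 0.02  0.   -0.02] w 0.010720521020535351
```

View pics/w15c.png

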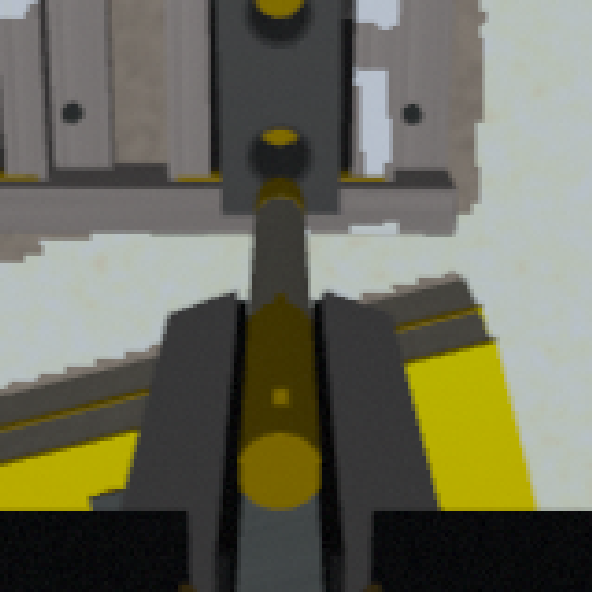

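```bash
python3 -c "
from h import *
c=cam('wrist');p,R,o=pose()
w=ray(c,240+280/3.7-.4,150+155/3.7-.4,.062); print('well',((R.T@(w-p))*1000).round(1))
for y in (183,187,191):
  w=ray(c,240+279/3.7-.4,150+y/3.7-.4,p[2]-.066); print('tip',((R.T@(w-p))*1000).round(1))
"
```

```text
well [89.5  1.1 -1.3]
tip [66.   0.9 -1. ]
tip [66.   0.9 -0. ]
tip [66.   0.9  1. ]
```

>>> {"api": "play_rows", "payload": {"deltas": [[[10,0,-0.5,0.002,0,0,7],[10,0,0,0,0,0,7],[6,0,0,0,0,0,7],[6,0,0,0,0,0,7],[0,0,0,0,0,0,7]]]}}

```text
time_s: 31.6
ee_pos: [0.6477, 0.1139, 0.117]
eef_rot: [-2.949, 1.569, -3.018]
force: [1.1, -0.0, -0.8]
grip_width: 0.0109
```

```bash
python3 -c "
from h import *
rel(0)"
```

```text
t 31.6 bay x,y mm 18.6 -0.0 z 117.0 yawerr 0.0015 Fx,Fy,Fz 1.1 0.0 -0.8 M [0.01 0.08 0.01] w 0.010922753053316431
```

>>> {"api": "play_rows", "payload": {"deltas": [[[7,0,0,0,0,0,7],[7,0,0,0,0,0,7],[6,0,0,0,0,0,7],[4,0,0,0,0,0,7],[2,0,0,0,0,0,7],[0,0,0,0,0,0,7]]]}}

```text
time_s: 32.2
ee_pos: [0.648, 0.1139, 0.0919]
eef_rot: [-2.941, 1.57, -3.009]
force: [-0.5, -0.5, -0.8]
grip_width: 0.011
```

```bash
python3 -c "
from h import *
rel(0)"
```

```text
t 32.2 bay x,y mm 19.0 -0.0 z 91.9 yawerr 0.0015 Fx,Fy,Fz -0.5 -0.6 -0.8 M [-0.01  0.03  0.01] w 0.010976520801274621
```

>>> {"api": "play_rows", "payload": {"deltas": [[[2,0,0,0,0,0,7],[1.5,0,0,0,0,0,7],[0,0,0,0,0,0,7]]]}}

```text
time_s: 32.5
ee_pos: [0.648, 0.1139, 0.0885]
eef_rot: [-3.036, 1.571, -3.105]
force: [-0.7, 0.6, -0.6]
grip_width: 0.0108
```

```bash
python3 -c "
from h import *
rel(0)"
```

```text
t 32.5 bay x,y mm 19.0 0.0 z 88.5 yawerr 0.0015 Fx,Fy,Fz -0.7 0.6 -0.6 M [ 0.09  0.1  -0.02] w 0.010765805590963327
```

>>> {"api": "play_rows", "payload": {"deltas": [[[1,0,0,0,0,0,7],[0.5,0,0,0,0,0,7],[0,0,0,0,0,0,7]]]}}

```text
time_s: 32.8
ee_pos: [0.6484, 0.1139, 0.0881]
eef_rot: [0.142, 1.57, 0.074]
force: [-2.6, 0.3, 6.3]
grip_width: 0.0105
```

```bash
python3 -c "
from h import *
rel(0)"
```

```text
t 32.8 bay x,y mm 19.4 0.1 z 88.1 yawerr 0.0015 Fx,Fy,Fz -2.6 0.1 6.3 M [-0.02  0.53 -0.03] w 0.010517127736660536
```

It reached the floor exactly at the predicted height (TCP 0.088) with 6 N. Releasing.

>>> {"api": "play_rows", "payload": {"deltas": [[[-1,0,-0.4,0,0,0,7],[0,0,0,0,0,0,30],[0,0,0,0,0,0,50],[0,0,0,0,0,0,50],[0,0,0,0,0,0,50],[-30,0,0,0,0,0,50],[-40,0,0,0,0,0,50],[-40,0,0,0,0,0,50],[-42,0,0,0,0,0,50],[0,0,0,0,0,0,50]]]}}

```text
time_s: 33.8
ee_pos: [0.6493, 0.1141, 0.2468]
eef_rot: [0.183, 1.561, 0.114]
force: [0.5, -0.6, 0.3]
grip_width: 0.0499
```

```bash
python3 -c "
from h import *
rel(0)
c=cam('wrist');save(c,'w16.png')
t=cam('top');save(t,'t16.png')
go([.453,-.3591,.24],.317)
"
```

```text
t 33.8 bay x,y mm 20.2 0.3 z 246.8 yawerr 0.0016 Fx,Fy,Fz 0.6 -0.6 0.3 M [ 0.05 -0.02  0.  ] w 0.04994295534338874
t 33.9 at [0.6478 0.1139 0.2405] yaw 1.502 q6 -1.38 F [ 0.7 -0.  -0.1] w 0.04993421017373467
 before-turn shift mm [ 2.000e-01 -4.853e+02 -1.619e+02]  after-turn shift [   0.5 -332.6  388.7]  rotvec [ 1.185e+00  9.000e-04 -9.000e-04]
```

View pics/w16.png

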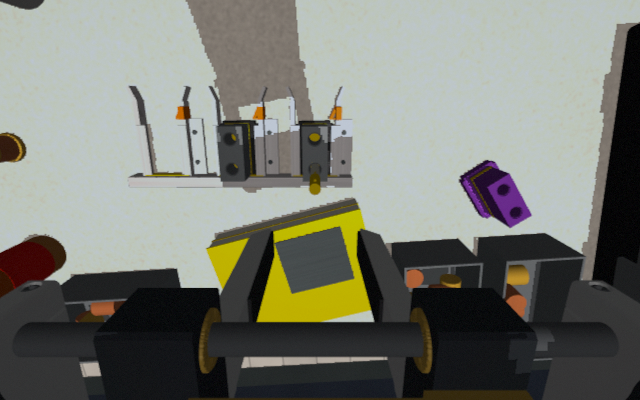

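Marker one is upright in the bay0 far well. Now for the second marker.

>>> {"api": "play_rows", "payload": {"deltas": [[[0,-16,-5,0,0,0,60],[0,-36,-12,0,0,0,60],[0,-36,-12,0,0,0,60],[0,-36,-12,0,0,0,60],[0,-36,-12,0,0,0,60],[0,-36,-12,0,0,0,60],[0,-36,-12,0,0,0,60],[0,-36,-12,0,0,0,60],[0,-36,-12,0,0,0,60],[0,-36,-12,0,0,0,60]]]}}

```text
time_s: 34.9
ee_pos: [0.5103, -0.2186, 0.2384]
eef_rot: [2.735, 1.568, 2.666]
force: [0.9, 0.4, 0.6]
grip_width: 0.0598
```

>>> {"api": "play_rows", "payload": {"deltas": [[[0,-36,-12,0,0,0,60],[0,-36,-12,0,0,0,60],[0,-36,-12,0,0,0,60],[0,-36,-12,0,0,0,60],[0,0,0,0.132,0,0,60],[0,0,0,0.132,0,0,60],[0,0,0,0.132,0,0,60],[0,0,0,0.132,0,0,60],[0,0,0,0.132,0,0,60],[0,0,0,0.132,0,0,60]]]}}

```text
time_s: 35.9
ee_pos: [0.4534, -0.3575, 0.2382]
eef_rot: [-3.009, 1.568, 2.408]
force: [0.3, 0.1, 0.7]
grip_width: 0.0603
```

>>> {"api": "play_rows", "payload": {"deltas": [[[0,0,0,0.132,0,0,60],[0,0,0,0.132,0,0,60],[0,0,0,0.132,0,0,60],[0,0,0,0,0,0,60],[0,0,0,0,0,0,60]]]}}

```text
time_s: 36.4
ee_pos: [0.4535, -0.3577, 0.239]
eef_rot: [-2.619, 1.569, 2.412]
force: [0.2, -0.6, 0.4]
grip_width: 0.06
```

```bash
python3 -c "
from h import *
go([.4543,-.3579,.076],.317)
c=cam('wrist');p,R,o=pose(); save(c,'w17.png')
im=c['img'].astype(int); r,g,b=im[...,0],im[...,1],im[...,2]
m=((r>110)&(g>90)&(b<60)).astype(np.uint8); m[:,:290]=0;m[:,345:]=0;m[250:]=0
n,l,s,ce=cv2.connectedComponentsWithStats(m)
for i in range(1,n):
    if s[i,4]>20: w=ray(c,*ce[i],.135);print(s[i],ce[i].round(1),w.round(4),((R.T@(w-p))*1000).round(1))
"
```

```text
t 36.4 at [ 0.4535 -0.3577  0.239 ] yaw 0.318 q6 -1.05 F [ 0.2 -0.6  0.4] w 0.05996689262713116
 before-turn shift mm [163.    0.8   0.7]  after-turn shift [163.    0.7   0.5]  rotvec [ 0.0009 -0.0016  0.0009]
[311 186  10  11  85] [315.4 190.7] [ 0.4553 -0.3576  0.135 ] [104.3   1.7   0.6]
[311 230   9   9  67] [315.  233.8] [ 0.4692 -0.4007  0.135 ] [104.2   1.4  45.8]
```

View pics/w17.png

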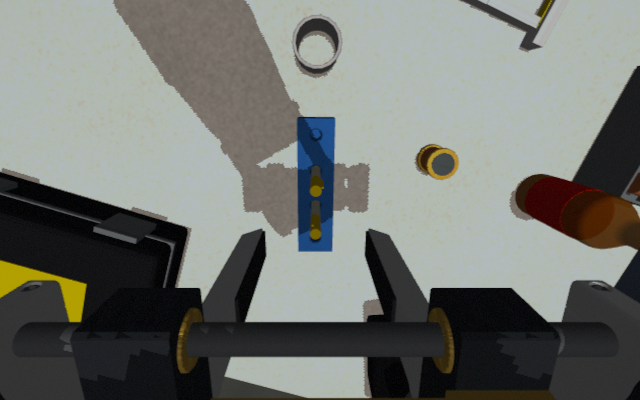

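Two markers remain, and I'm aligned over the first at (315,190). I'll descend and grip.

>>> {"api": "play_rows", "payload": {"deltas": [[[20,0.5,0.5,0,0,0,60],[29,0,0,0,0,0,60],[29,0,0,0,0,0,60],[29,0,0,0,0,0,60],[29,0,0,0,0,0,60],[27,0,0,0,0,0,60],[0,0,0,0,0,0,60],[0,0,0,0,0,0,60]]]}}

```text
time_s: 37.25
ee_pos: [0.4545, -0.3583, 0.0777]
eef_rot: [-2.646, 1.571, 2.382]
force: [-0.2, -0.5, -0.5]
grip_width: 0.0599
```

>>> {"api": "play_rows", "payload": {"deltas": [[[0,0,0,0,0,0,7],[0,0,0,0,0,0,7],[0,0,0,0,0,0,7],[0,0,0,0,0,0,7],[0,0,0,0,0,0,7],[0,0,0,0,0,0,7],[0,0,0,0,0,0,7],[0,0,0,0,0,0,7]]]}}

```text
time_s: 38.05
ee_pos: [0.4544, -0.3582, 0.0772]
eef_rot: [0.43, 1.571, -0.827]
force: [-0.4, 1.5, 0.6]
grip_width: 0.0105
```

>>> {"api": "play_rows", "payload": {"deltas": [[[-10,0,0,0,0,0,7],[-25,0,0,0,0,0,7],[-30,0,0,0,0,0,7],[-30,0,0,0,0,0,7],[-30,0,0,0,0,0,7],[-30,0,0,0,0,0,7],[-9,0,0,0,0,0,7],[0,0,0,0,0,0,7]]]}}

```text
time_s: 38.85
ee_pos: [0.4547, -0.3584, 0.2423]
eef_rot: [0.522, 1.569, -0.735]
force: [-0.7, -0.2, -1.1]
grip_width: 0.01
```

```bash
python3 -c "
from h import *
c=cam('wrist');p,R,o=pose(); save(c,'w18.png')
a=cv2.imread('pics/w18.png');cv2.imwrite('pics/w18c.png',cv2.resize(a[170:330,240:400],None,fx=3.5,fy=3.5,interpolation=cv2.INTER_NEAREST))
go([*(H[0]-.017*X),.24],np.pi/2+psi)
go([*(H[1]+.019*X),.24],np.pi/2+psi)
"
```

```text
t 38.9 at [ 0.4543 -0.3581  0.2406] yaw 0.314 q6 -1.04 F [-0.1  0.5  0.2] w 0.010340021215471966
 before-turn shift mm [   0.7  296.7 -402.6]  after-turn shift [  0.6 484.4 124.1]  rotvec [-1.1866e+00 -3.0000e-04 -0.0000e+00]
t 38.9 at [ 0.4543 -0.3581  0.2406] yaw 0.314 q6 -1.04 F [-0.1  0.5  0.2] w 0.010340021215471966
 before-turn shift mm [   0.7  292.7 -296.6]  after-turn shift [  0.6 384.7 160.1]  rotvec [-1.1866e+00 -3.0000e-04 -0.0000e+00]
```

View pics/w18c.png

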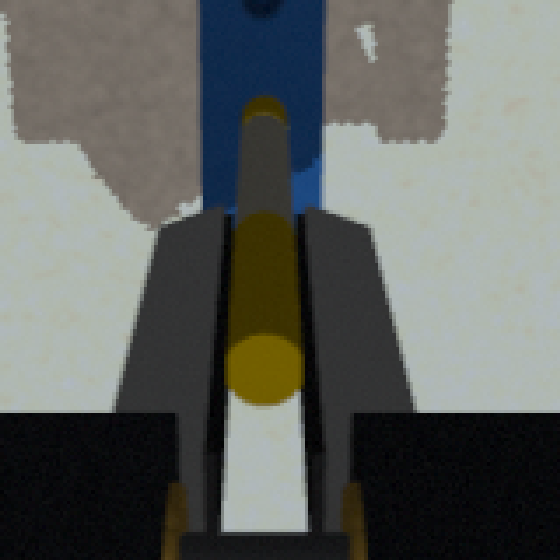

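Marker two is held straight. I'll put it in the far well of bay1.

>>> {"api": "play_rows", "payload": {"deltas": [[[0,15,-15,0,0,0,7],[0,25.5,-26,0,0,0,7],[0,25.5,-26,0,0,0,7],[0,25.5,-26,0,0,0,7],[0,25.5,-26,0,0,0,7],[0,25.5,-26,0,0,0,7],[0,25.5,-26,0,0,0,7],[0,25.5,-26,0,0,0,7],[0,25.5,-26,0,0,0,7],[0,25.5,-26,0,0,0,7]]]}}

```text
time_s: 39.9
ee_pos: [0.61, -0.0443, 0.2391]
eef_rot: [-2.018, 1.568, 3.009]
force: [-0.7, -1.0, -0.6]
grip_width: 0.0105
```

>>> {"api": "play_rows", "payload": {"deltas": [[[0,25.5,-26,0,0,0,7],[0,22,-23,0,0,0,7],[0,0,0,-0.132,0,0,7],[0,0,0,-0.132,0,0,7],[0,0,0,-0.132,0,0,7],[0,0,0,-0.132,0,0,7],[0,0,0,-0.132,0,0,7],[0,0,0,-0.132,0,0,7],[0,0,0,-0.132,0,0,7],[0,0,0,-0.132,0,0,7]]]}}

```text
time_s: 40.9
ee_pos: [0.6396, 0.0154, 0.2389]
eef_rot: [-2.984, 1.568, 3.104]
force: [-0.9, 0.4, -0.8]
grip_width: 0.0105
```

>>> {"api": "play_rows", "payload": {"deltas": [[[0,0,0,-0.131,0,0,7],[0,0,0,0,0,0,7],[0,0,0,0,0,0,7]]]}}

```text
time_s: 41.2
ee_pos: [0.6398, 0.0154, 0.2398]
eef_rot: [-3.113, 1.569, 3.096]
force: [-0.1, 0.7, -0.2]
grip_width: 0.0103
```

```bash
python3 -c "
from h import *
rel(1)
go([*(H[1]+.0192*X),.15],np.pi/2+psi)
"
```

```text
t 41.2 bay x,y mm 17.7 1.0 z 239.8 yawerr -0.0034 Fx,Fy,Fz -0.2 0.7 -0.2 M [ 0.06 -0.05 -0.  ] w 0.010289905988922562
t 41.2 at [0.6398 0.0154 0.2398] yaw 1.497 q6 -1.53 F [-0.1  0.7 -0.2] w 0.010289905988922562
 before-turn shift mm [89.8 -1.   1.7]  after-turn shift [89.8 -1.   1.5]  rotvec [-0.0034 -0.0019  0.0001]
```

>>> {"api": "play_rows", "payload": {"deltas": [[[15,-1,1.5,-0.003,0,0,7],[25,0,0,0,0,0,7],[25,0,0,0,0,0,7],[25,0,0,0,0,0,7],[0,0,0,0,0,0,7],[0,0,0,0,0,0,7]]]}}

```text
time_s: 41.8
ee_pos: [0.6414, 0.0143, 0.151]
eef_rot: [3.141, 1.57, 3.073]
force: [0.7, 0.1, -0.4]
grip_width: 0.0105
```

```bash
python3 -c "
from h import *
rel(1)
c=cam('wrist');p,R,o=pose(); save(c,'w19.png')
a=cv2.imread('pics/w19.png');cv2.imwrite('pics/w19c.png',cv2.resize(a[150:310,240:400],None,fx=3.7,fy=3.7,interpolation=cv2.INTER_NEAREST))
"
```

```text
t 41.8 bay x,y mm 19.4 -0.1 z 151.0 yawerr 0.0024 Fx,Fy,Fz 0.6 0.2 -0.4 M [ 0.   -0.01 -0.02] w 0.010533513864206902
```

View pics/w19c.png

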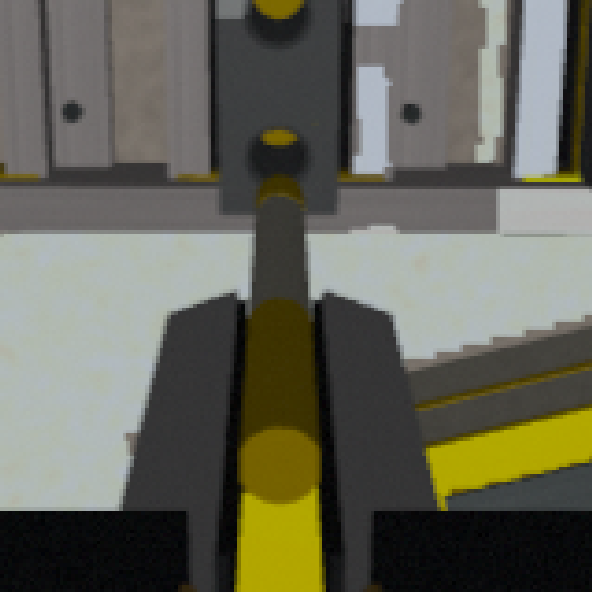

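The picture matches the first insertion, so I'll do the same descent.

>>> {"api": "play_rows", "payload": {"deltas": [[[10,0,-0.5,0.002,0,0,7],[10,0,0,0,0,0,7],[6,0,0,0,0,0,7],[6,0,0,0,0,0,7],[0,0,0,0,0,0,7]]]}}

```text
time_s: 42.35
ee_pos: [0.6407, 0.0143, 0.1181]
eef_rot: [-3.095, 1.569, 3.119]
force: [0.5, 0.0, -0.6]
grip_width: 0.0107
```

```bash
python3 -c "
from h import *
rel(1)"
```

```text
t 42.35 bay x,y mm 18.6 -0.1 z 118.1 yawerr 0.0014 Fx,Fy,Fz 0.5 0.1 -0.6 M [-0.01 -0.04  0.04] w 0.01065927264967391
```

Floor contact is expected at TCP z ≈ 0.0892.

>>> {"api": "play_rows", "payload": {"deltas": [[[7,0,0,0,0,0,7],[7,0,0,0,0,0,7],[6,0,0,0,0,0,7],[4,0,0,0,0,0,7],[2,0,0,0,0,0,7],[1,0,0,0,0,0,7],[0,0,0,0,0,0,7]]]}}

```text
time_s: 43.05
ee_pos: [0.6411, 0.0144, 0.0922]
eef_rot: [0.081, 1.571, 0.012]
force: [1.1, 0.5, 0.2]
grip_width: 0.0104
```

>>> {"api": "play_rows", "payload": {"deltas": [[[1.5,0,0,0,0,0,7],[1,0,0,0,0,0,7],[0,0,0,0,0,0,7]]]}}

```text
time_s: 43.35
ee_pos: [0.641, 0.0144, 0.0896]
eef_rot: [-2.995, 1.571, -3.063]
force: [-0.2, -0.1, -0.6]
grip_width: 0.0108
```

```bash
python3 -c "
from h import *
rel(1)"
```

```text
t 43.35 bay x,y mm 18.9 -0.0 z 89.6 yawerr 0.0016 Fx,Fy,Fz -0.2 -0.1 -0.6 M [0.03 0.06 0.01] w 0.010776194296265751
```

>>> {"api": "play_rows", "payload": {"deltas": [[[1,0,0,0,0,0,7],[0.5,0,0,0,0,0,7],[0,0,0,0,0,0,7]]]}}

```text
time_s: 43.65
ee_pos: [0.6414, 0.0143, 0.089]
eef_rot: [0.032, 1.569, -0.037]
force: [-0.6, -1.0, 5.5]
grip_width: 0.0105
```

```bash
python3 -c "
from h import *
rel(1)"
```

```text
t 43.65 bay x,y mm 19.4 -0.0 z 89.0 yawerr 0.0015 Fx,Fy,Fz -0.5 -1.0 5.5 M [ 0.02  0.26 -0.01] w 0.010501732961138507
```

It's on the floor of the well. I'll release, lift, and return for the third marker.

>>> {"api": "play_rows", "payload": {"deltas": [[[-1,0,-0.4,0,0,0,7],[0,0,0,0,0,0,30],[0,0,0,0,0,0,50],[0,0,0,0,0,0,50],[0,0,0,0,0,0,50],[-30,0,0,0,0,0,50],[-40,0,0,0,0,0,50],[-40,0,0,0,0,0,50],[-41,0,0,0,0,0,50],[0,0,0,0,0,0,50]]]}}

```text
time_s: 44.65
ee_pos: [0.6422, 0.0143, 0.2465]
eef_rot: [0.033, 1.561, -0.036]
force: [0.5, 1.1, -0.4]
grip_width: 0.05
```

```bash
python3 -c "
from h import *
rel(1)
c=cam('wrist');save(c,'w20.png')
go([.4684,-.4007,.24],.317)
"
```

```text
t 44.65 bay x,y mm 20.2 0.0 z 246.5 yawerr 0.0015 Fx,Fy,Fz 0.5 1.2 -0.4 M [0.1 0.  0. ] w 0.04999381836839028
t 44.7 at [0.6415 0.0144 0.2429] yaw 1.502 q6 -1.54 F [ 0.6  0.7 -1.7] w 0.050181347118528355
 before-turn shift mm [   2.1 -426.  -144.1]  after-turn shift [   2.9 -293.8  340.4]  rotvec [ 1.185   0.0043 -0.0031]
```

View pics/w20.png

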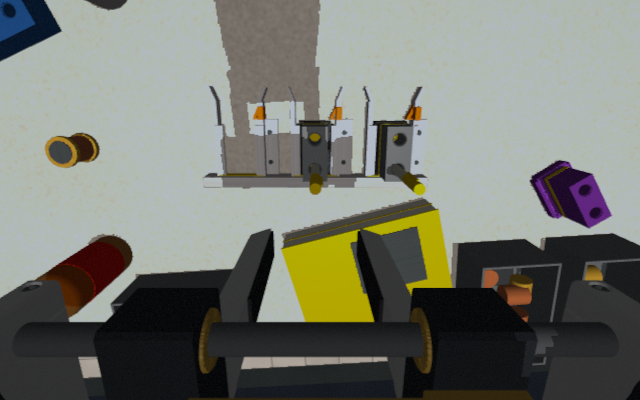

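Markers one and two stand at (418,187) and (315,187). Now for the third.

>>> {"api": "play_rows", "payload": {"deltas": [[[0,-18,-6,0,0,0,60],[0,-37,-12.5,0,0,0,60],[0,-37,-12.5,0,0,0,60],[0,-37,-12.5,0,0,0,60],[0,-37,-12.5,0,0,0,60],[0,-37,-12.5,0,0,0,60],[0,-37,-12.5,0,0,0,60],[0,-37,-12.5,0,0,0,60],[0,-37,-12.5,0,0,0,60],[0,-37,-12.5,0,0,0,60]]]}}

```text
time_s: 45.7
ee_pos: [0.4962, -0.3294, 0.2385]
eef_rot: [2.613, 1.568, 2.544]
force: [0.5, -1.0, -0.5]
grip_width: 0.0601
```

>>> {"api": "play_rows", "payload": {"deltas": [[[0,-37,-12.5,0,0,0,60],[0,-37,-12.5,0,0,0,60],[0,0,0,0.132,0,0,60],[0,0,0,0.132,0,0,60],[0,0,0,0.132,0,0,60],[0,0,0,0.132,0,0,60],[0,0,0,0.132,0,0,60],[0,0,0,0.132,0,0,60],[0,0,0,0.132,0,0,60],[0,0,0,0.132,0,0,60]]]}}

```text
time_s: 46.7
ee_pos: [0.467, -0.4, 0.2384]
eef_rot: [-2.75, 1.568, 2.403]
force: [0.8, -0.2, -1.0]
grip_width: 0.06
```

>>> {"api": "play_rows", "payload": {"deltas": [[[0,0,0,0.131,0,0,60],[0,0,0,0,0,0,60],[0,0,0,0,0,0,60]]]}}

```text
time_s: 47.0
ee_pos: [0.4675, -0.3999, 0.2391]
eef_rot: [-2.607, 1.569, 2.424]
force: [-0.7, -1.3, -0.1]
grip_width: 0.0598
```

```bash
python3 -c "
from h import *
go([.4684,-.4007,.076],.317)
c=cam('wrist');p,R,o=pose(); save(c,'w21.png')
im=c['img'].astype(int); r,g,b=im[...,0],im[...,1],im[...,2]
m=((r>110)&(g>90)&(b<60)).astype(np.uint8); m[:,:290]=0;m[:,345:]=0;m[250:]=0
n,l,s,ce=cv2.connectedComponentsWithStats(m)
for i in range(1,n):
    if s[i,4]>20: w=ray(c,*ce[i],.135);print(s[i],ce[i].round(1),w.round(4),((R.T@(w-p))*1000).round(1))
"
```

```text
t 47.0 at [ 0.4675 -0.3999  0.2391] yaw 0.318 q6 -1.09 F [-0.7 -1.3 -0.1] w 0.0598472354929111
 before-turn shift mm [163.1   0.7   1.3]  after-turn shift [163.1   0.6   1. ]  rotvec [ 0.0014 -0.0014  0.0008]
[310 186  11  11  89] [315.  191.2] [ 0.4691 -0.4005  0.135 ] [104.4   1.2   1.2]
```

View pics/w21.png

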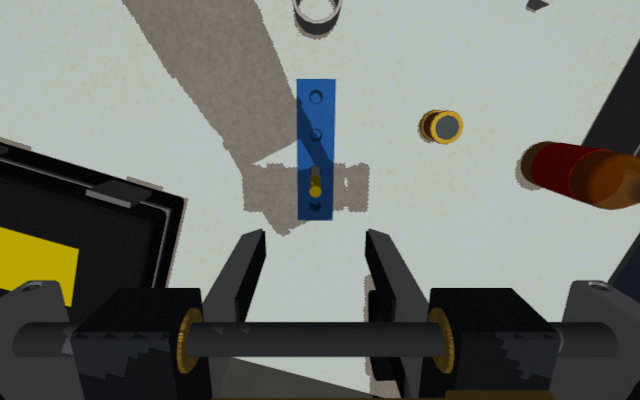

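One marker is left, at (315,190), and the other three holes are empty.

>>> {"api": "play_rows", "payload": {"deltas": [[[20,0.3,1,0,0,0,60],[29,0,0,0,0,0,60],[29,0,0,0,0,0,60],[29,0,0,0,0,0,60],[29,0,0,0,0,0,60],[27,0,0,0,0,0,60],[0,0,0,0,0,0,60],[0,0,0,0,0,0,60]]]}}

```text
time_s: 47.85
ee_pos: [0.4688, -0.4008, 0.0777]
eef_rot: [-2.354, 1.571, 2.675]
force: [-0.1, 0.3, 0.1]
grip_width: 0.0602
```

>>> {"api": "play_rows", "payload": {"deltas": [[[0,0,0,0,0,0,7],[0,0,0,0,0,0,7],[0,0,0,0,0,0,7],[0,0,0,0,0,0,7],[0,0,0,0,0,0,7],[0,0,0,0,0,0,7],[0,0,0,0,0,0,7],[0,0,0,0,0,0,7]]]}}

```text
time_s: 48.65
ee_pos: [0.4689, -0.4006, 0.0772]
eef_rot: [0.952, 1.571, -0.304]
force: [-0.4, -0.3, 0.2]
grip_width: 0.0104
```

>>> {"api": "play_rows", "payload": {"deltas": [[[-10,0,0,0,0,0,7],[-25,0,0,0,0,0,7],[-30,0,0,0,0,0,7],[-30,0,0,0,0,0,7],[-30,0,0,0,0,0,7],[-30,0,0,0,0,0,7],[-9,0,0,0,0,0,7],[0,0,0,0,0,0,7]]]}}

```text
time_s: 49.45
ee_pos: [0.4691, -0.4008, 0.2423]
eef_rot: [0.49, 1.569, -0.766]
force: [-0.4, 0.3, -0.5]
grip_width: 0.0105
```

```bash
python3 -c "
from h import *
c=cam('wrist');p,R,o=pose(); save(c,'w22.png')
a=cv2.imread('pics/w22.png');cv2.imwrite('pics/w22c.png',cv2.resize(a[170:330,240:400],None,fx=3.5,fy=3.5,interpolation=cv2.INTER_NEAREST))
go([*(H[1]-.017*X),.24],np.pi/2+psi)
"
```

```text
t 49.5 at [ 0.4688 -0.4005  0.2406] yaw 0.315 q6 -1.08 F [ 0.1 -0.  -0.4] w 0.010323574263717949
 before-turn shift mm [   0.7  259.  -354.6]  after-turn shift [  0.6 425.9 106.7]  rotvec [-1.1855e+00 -3.0000e-04 -0.0000e+00]
```

View pics/w22c.png

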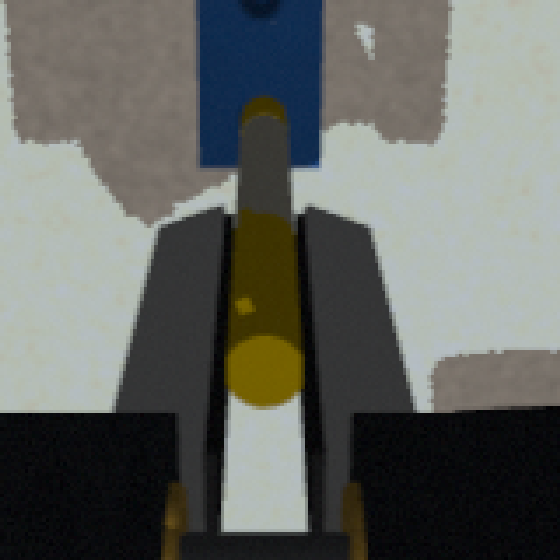

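Held straight. I'll put it in the near well of bay1.

>>> {"api": "play_rows", "payload": {"deltas": [[[0,15,-20,0,0,0,7],[0,24,-33,0,0,0,7],[0,24,-33,0,0,0,7],[0,24,-33,0,0,0,7],[0,24,-33,0,0,0,7],[0,24,-33,0,0,0,7],[0,24,-33,0,0,0,7],[0,24,-33,0,0,0,7],[0,24,-33,0,0,0,7],[0,24,-33,0,0,0,7]]]}}

```text
time_s: 50.5
ee_pos: [0.59, -0.0259, 0.2392]
eef_rot: [-1.993, 1.568, 3.034]
force: [0.4, -0.8, -0.5]
grip_width: 0.011
```

>>> {"api": "play_rows", "payload": {"deltas": [[[0,24,-33,0,0,0,7],[0,4,-5,0,0,0,7],[0,0,0,-0.132,0,0,7],[0,0,0,-0.132,0,0,7],[0,0,0,-0.132,0,0,7],[0,0,0,-0.132,0,0,7],[0,0,0,-0.132,0,0,7],[0,0,0,-0.132,0,0,7],[0,0,0,-0.132,0,0,7],[0,0,0,-0.132,0,0,7]]]}}

```text
time_s: 51.5
ee_pos: [0.6046, 0.0166, 0.2394]
eef_rot: [-2.924, 1.568, -3.119]
force: [0.2, 0.7, -0.7]
grip_width: 0.0106
```

>>> {"api": "play_rows", "payload": {"deltas": [[[0,0,0,-0.131,0,0,7],[0,0,0,0,0,0,7],[0,0,0,0,0,0,7]]]}}

```text
time_s: 51.8
ee_pos: [0.6048, 0.0168, 0.2401]
eef_rot: [-3.061, 1.569, -3.134]
force: [0.1, -0.5, -0.1]
grip_width: 0.0107
```

```bash
python3 -c "
from h import *
rel(1)
go([*(H[1]-.0168*X),.15],np.pi/2+psi)
"
```

```text
t 51.8 bay x,y mm -17.3 -0.1 z 240.1 yawerr -0.0027 Fx,Fy,Fz 0.1 -0.5 -0.1 M [ 0.04 -0.04 -0.05] w 0.010660313825946394
t 51.8 at [0.6048 0.0168 0.2401] yaw 1.498 q6 -1.53 F [ 0.1 -0.5 -0.1] w 0.010660313825946394
 before-turn shift mm [90.1  0.1  0.7]  after-turn shift [90.1  0.1  0.5]  rotvec [-0.0027 -0.0016  0.0001]
```

>>> {"api": "play_rows", "payload": {"deltas": [[[15,0,0.5,-0.003,0,0,7],[25,0,0,0,0,0,7],[25,0,0,0,0,0,7],[25,0,0,0,0,0,7],[0,0,0,0,0,0,7],[0,0,0,0,0,0,7]]]}}

```text
time_s: 52.4
ee_pos: [0.6056, 0.017, 0.1516]
eef_rot: [-3.002, 1.57, -3.07]
force: [0.4, -0.3, -0.7]
grip_width: 0.0104
```

```bash
python3 -c "
from h import *
rel(1)
c=cam('wrist');p,R,o=pose(); save(c,'w23.png')
a=cv2.imread('pics/w23.png');cv2.imwrite('pics/w23c.png',cv2.resize(a[150:310,240:400],None,fx=3.7,fy=3.7,interpolation=cv2.INTER_NEAREST))
"
```

```text
t 52.4 bay x,y mm -16.5 0.1 z 151.6 yawerr 0.0025 Fx,Fy,Fz 0.5 -0.3 -0.7 M [ 0.02 -0.01  0.06] w 0.010363037222213423
```

View pics/w23c.png

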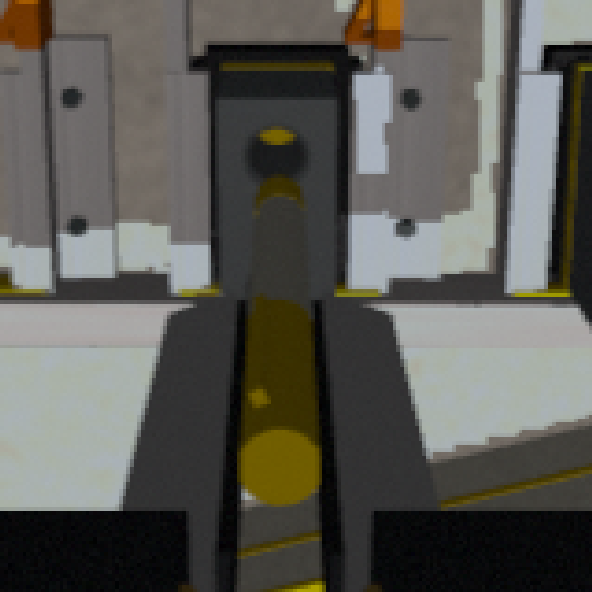

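>>> {"api": "play_rows", "payload": {"deltas": [[[10,-0.3,-0.5,0.002,0,0,7],[10,0,0,0,0,0,7],[6,0,0,0,0,0,7],[6,0,0,0,0,0,7],[0,0,0,0,0,0,7]]]}}

```text
time_s: 52.95
ee_pos: [0.6047, 0.0169, 0.1181]
eef_rot: [-3.115, 1.569, 3.1]
force: [0.3, 0.5, -0.1]
grip_width: 0.0107
```

```bash
python3 -c "
from h import *
rel(1)"
```

```text
t 52.95 bay x,y mm -17.4 -0.0 z 118.1 yawerr 0.0025 Fx,Fy,Fz 0.3 0.5 -0.1 M [ 0.03  0.01 -0.  ] w 0.0106911736113875
```

>>> {"api": "play_rows", "payload": {"deltas": [[[7,0,0,0,0,0,7],[7,0,0,0,0,0,7],[6,0,0,0,0,0,7],[4,0,0,0,0,0,7],[2,0,0,0,0,0,7],[1,0,0,0,0,0,7],[0,0,0,0,0,0,7]]]}}

```text
time_s: 53.65
ee_pos: [0.6051, 0.0169, 0.0922]
eef_rot: [-0.005, 1.571, -0.073]
force: [-0.1, -0.3, -0.4]
grip_width: 0.0104
```

>>> {"api": "play_rows", "payload": {"deltas": [[[1.5,0,0,0,0,0,7],[1,0,0,0,0,0,7],[1,0,0,0,0,0,7],[0,0,0,0,0,0,7]]]}}

```text
time_s: 54.05
ee_pos: [0.6053, 0.0168, 0.0891]
eef_rot: [-0.001, 1.57, -0.069]
force: [-1.0, -0.2, 3.8]
grip_width: 0.0104
```

```bash
python3 -c "
from h import *
rel(1)"
```

```text
t 54.05 bay x,y mm -16.8 -0.0 z 89.1 yawerr 0.0025 Fx,Fy,Fz -1.0 -0.2 3.8 M [-0.01  0.23 -0.05] w 0.010401988333270083
```

>>> {"api": "play_rows", "payload": {"deltas": [[[0.5,0,0,0,0,0,7],[-1,0,-0.4,0,0,0,7],[0,0,0,0,0,0,25],[0,0,0,0,0,0,40],[0,0,0,0,0,0,40],[0,0,0,0,0,0,40],[-30,0,0,0,0,0,40],[-40,0,0,0,0,0,40],[-40,0,0,0,0,0,40],[-41,0,0,0,0,0,40]]]}}

```text
time_s: 55.05
ee_pos: [0.6044, 0.0169, 0.2417]
eef_rot: [-2.98, 1.571, -3.048]
force: [0.8, 0.1, 0.2]
grip_width: 0.0402
```

>>> {"api": "play_rows", "payload": {"deltas": [[[0,0,0,0,0,0,40],[0,-15,-20,0,0,0,40],[0,-30,-40,0,0,0,40],[0,-30,-35,0,0,0,40],[0,-30,-35,0,0,0,40],[0,-30,-35,0,0,0,40],[0,-30,0,0,0,0,40],[0,-30,0,0,0,0,40],[0,0,0,0,0,0,40],[0,0,0,0,0,0,40]]]}}

```text
time_s: 56.05
ee_pos: [0.4266, -0.1666, 0.2396]
eef_rot: [2.584, 1.57, 2.515]
force: [0.3, 0.1, -0.2]
grip_width: 0.0399
```

```bash
python3 -c "
from h import *
rel(1)
c=cam('top');save(c,'t24.png')
a=cv2.imread('pics/t24.png');cv2.imwrite('pics/t24c.png',cv2.resize(a[120:220,230:390],None,fx=5,fy=5,interpolation=cv2.INTER_CUBIC))
c=cam('scene');save(c,'s24.png')
a=cv2.imread('pics/s24.png');cv2.imwrite('pics/s24c.png',cv2.resize(a[150:270,270:430],None,fx=5,fy=5,interpolation=cv2.INTER_CUBIC))
"
```

```text
t 56.05 bay x,y mm -182.2 -195.6 z 239.6 yawerr 0.0012 Fx,Fy,Fz 0.3 0.1 -0.2 M [0.03 0.   0.02] w 0.03985043399709037
```

View pics/t24.png

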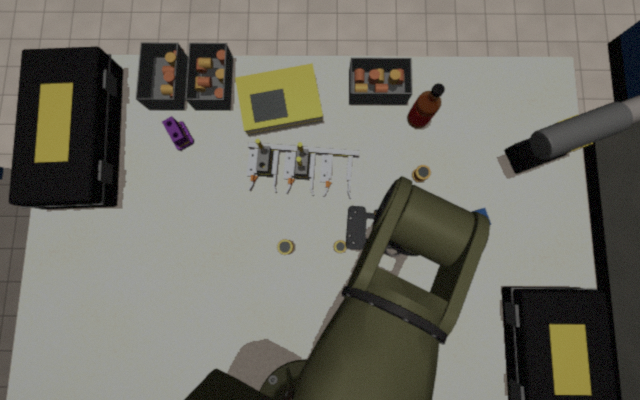

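View pics/t24c.png

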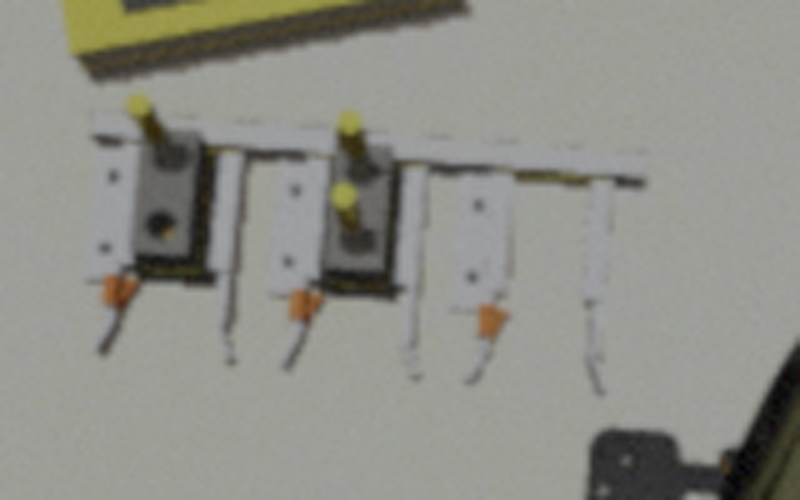

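View pics/s24c.png

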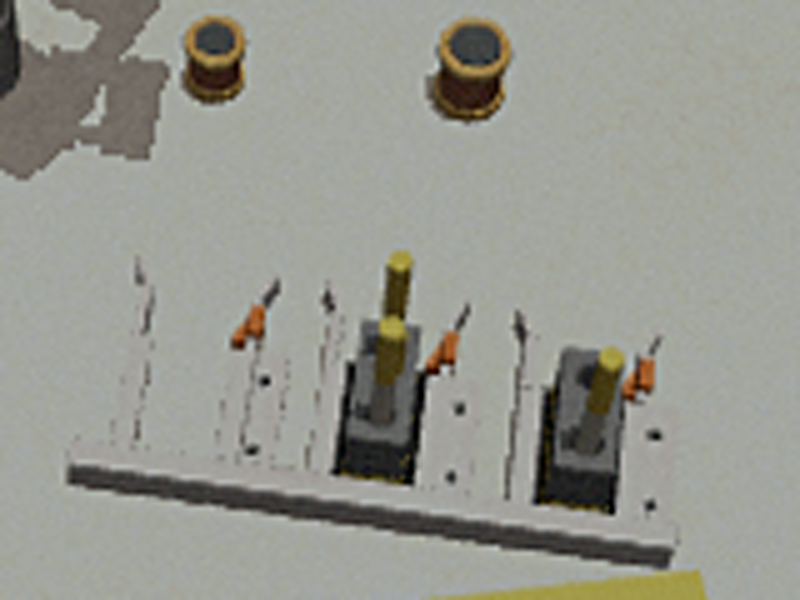

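View pics/s24.png

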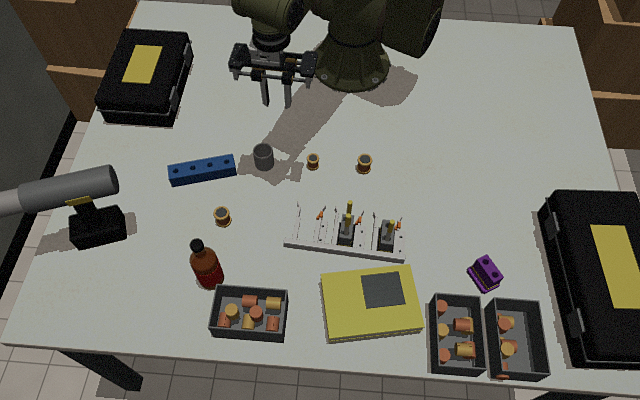

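All the markers are in the wells and the rack is empty. The catches are out, and the couplings, pipe and purple piece haven't moved. As a last check I'll triangulate the cap heights, which should be 0.147.

```bash
python3 -c "
from h import *
a=cam('top');b=cam('scene')
def tri(p,q):
    P=[c['fx']*0 if 0 else np.array([[c['fx'],0,c['cx']],[0,c['fy'],c['cy']],[0,0,1]])@np.hstack([c['R'],c['t'][:,None]]) for c in (a,b)]
    X4=cv2.triangulatePoints(P[0],P[1],np.array(p,float).reshape(2,1),np.array(q,float).reshape(2,1)); return (X4[:3]/X4[3]).ravel().round(4)
for (x,y),(u,v) in (((140,105),(612,356)),((349,122),(392,325)),((344,195),(400,260))):
    print(tri((230+x/5-.4,120+y/5-.4),(270+u/5-.4,150+v/5-.4)))
for k in (0,1): print((H[k]+.018*X).round(4),(H[k]-.018*X).round(4))
"
```

```text
[0.6466 0.1137 0.148 ]
[0.6391 0.0147 0.1483]
[0.6042 0.0166 0.148 ]
[0.6471 0.1139] [0.6111 0.1165]
[0.6401 0.0144] [0.6041 0.017 ]
```

Cap tops come out at about 0.148 m against 0.147 expected, so the markers are fully down and upright. Handing in.

```bash
python3 -c "
from station import hand_in
print(hand_in())"
```

```text
the job is handed in; nothing more can be done
None
```

Everything asked is done and handed in at about 56 s of the 208 s allowed. Two holders and three markers were present.

**Holders:** I slid one into bay1 and then one into bay0. Each time the catch's side force fell to zero when it clicked. I pushed on to the end stop, then backed off about 1 mm to home. Close-ups showed each orange catch sprung out behind its shoe.

**Markers:** With both holders docked, I put the three markers, cap up, into the bay0 far well, bay1 far well and bay1 near well. Each one met the well floor at the expected height with 4–6 N.

**Last checks:**
- **Depth:** from two cameras, the cap tops measured 0.148 m against 0.147 m expected, within the calibration error. The markers stand upright over their wells.
- **Surroundings:** the rack is empty. By eye, the couplings, pipe section and purple look-alike had not moved in the final pictures.
- **Arm:** it was well clear when I handed in.

No check failed. The one disagreement was a steady sideways offset of about 1.3 mm in the wrist camera, which I corrected for.

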